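# Put two washed bearings away and set the box cover ajar

## Robot

A 6-joint arm with a two-finger parallel gripper is mounted at the origin on the work surface; the furniture and walls round the work are solid. World frame = base frame: x ahead of the robot, y to its left, z up, the work surface at z = 0. Lengths are in m, angles in rad, forces in N, time in s.
With the tool pointing down it reaches from about 0.35 to 0.925 m from the base axis. Payload 6.4 kg.
Tool frame: the origin (TCP) lies between the finger pads; the fingertips stand 11 mm ahead of it and the grasp point (between the pads) lies 8 mm behind it (tip_reach is the distance from the TCP to the fingertips, in m); x points along the fingers, y is the direction in which the jaws open and shut, and the axes are right-handed (so a half turn about x gives the same grasp; the last joint's range is limited). The gripper opens to 94 mm and grips with 3 to 60 N. Pads are 16 mm wide; open, the fingers measure 119 mm over their backs; the gripper's body (75 mm by 177 mm) begins 78 mm behind the grasp point.
Start: joints at [-1.453, 0.245, 1.558, -0, 1.339, -0.174], TCP at [0.187, -0.623, 0.216] pointing down, gripper open.
Joint ranges: [-3.13, 3.13], [-1.02, 2.26], [0.13, 2.54], [-0.95, 4.09], [0.21, 2.88], [-2.74, 2.74]. Speed limits (rad/s): [2.57, 2.57, 3.14, 3.14, 3.14, 3.14].

## Interface

Orientations are given as a rotation vector (axis times angle).
In Python, from rig import * gives the robot as it stands.
- The arm moves only by the tool play_rows, never from a script. Its argument "steps" is a list of rows, each a list of 3 entries, a list of its own where there are three numbers: the shift along the world's x, y, z in mm, then the turn, a rotation vector about the world's x, y, z in degrees, then the opening, from 0 (shut) to 1 (fully open). In form: [[[dx, dy, dz], [ax, ay, az], grip], ...]. A call has exactly 10 rows; each row is the pose to reach, as a shift and turn from the pose measured when the call began; what a row does not reach only later rows make up. A row lasts 1/12 s, in which the tool goes at most 41.7 mm and 7.16 degrees, less where a joint would pass 70% of its speed; a pose out of reach is approached as far as the arm can. A call with a gripper value outside its range is refused whole. The fingers move at their own pace and stop on an object; "grip_force" is the grip in N (left out, the last holds). Time passes only in rows, so rows that repeat a pose let the fingers close, or fill a call up. It gives the time, the measured TCP pose, the force and the opening at its end, in the units of the state.
- observe(): the state, without advancing time (a new reading comes with each control period).
- snapshot(name): name is "scene" or "top" or "wrist"; returns a dict with "image" (480x640x3 uint8, red, green, blue), "z_map" (480x640 float32, m along the optical axis (not along the pixel's ray), 0 where there is no reading), "camera_matrix" (3x3 intrinsics, pixels), "cam_to_world" (4x4, takes a point from camera to world coordinates); the wrist camera has in their place "tool_from_camera" (4x4, takes a point from camera to tool coordinates, whose origin is the TCP and whose axes are the tool frame's). Camera axes: x right, y down, z forward; pixel columns grow to the right and rows downward; lengths in m; the calibration is good to about 2 mm. The wrist camera is an equidistant fisheye: a pixel r from the principal point sees the ray r / f radians off the axis. A picture is of the moment at which its call begins: read the wrist's pose just before it.
- finish_job(): hands the job in, once; it reports no verdict.
Trained networks look in the newest picture that a camera, given by its name, has taken for a name from the list of things; names that differ only in an ending like _2 or _b are one class to them, and where a whole thing is asked for, a point or a joint stands for the part that bears it (a point fixed in the world has none). Each returns a list of dicts, best first, with "conf" (0 to 1); they miss things now and then, are a little off and sometimes report something else, mostly with a low value. They report only what shows in the picture. A call takes as long as a camera call. They do not tell look-alikes from the thing itself.
- boxes_of(camera, target): "box" ([left, top, right, bottom] in pixels, round what is visible of it).
The state is a dict: "t": time; "qpos": joint angles; "qd": joint speeds; "tau": joint torques, N m; "ee_pos": TCP position; "eef_rot": TCP orientation; "force": force on the tool from outside, world axes, zero at the start; "wrist_torque": the same for the moment, N m; "opening": finger opening in m.
Only numpy, scipy, OpenCV 4.12 (cv2) and the standard library are available. Lean on these libraries where they do the work, as an engineer would, in place of code of your own. Each camera call takes 0.05 s, during which the arm holds its last target. There are 200 camera calls.

## Task

The two washed bearings are drained: fold the cover of the storage box back a little past upright, then lay the bearings gently, one flat and square on top of the other, on the middle of the pile of packing cards in the box. Then fold the cover back down until it stands at the same angle as the pointer on the box's side, and leave it there so that they can air. Do not move the pointer or disturb the other things on the bench.

Things in the scene. Friction and masses are not known exactly. Their poses are not given: they have to be found in the camera images.
- box: Open grey steel box fixed to the bench, outside 166 (x) x 148 (y) x 80 mm (z), walls and floor 4 mm. Origin: centre of its underside, z up, x towards its hinged side: the hinge is on the right (about -y world), the pointer side faces the robot. In it is a fixed pile of 50 x 50 mm packing cards of unknown height: its top lies 12 to 36 mm above the underside of the box.
- packing (a point): Centre of the packing cards on the inner floor of the box (floor level, 4 mm above the underside; not the top of the cards), 8 mm from the box centre, away from the hinge; axes as the box.
- cover (a joint): Hinge of the grey cover along one top rim of the box (+x side of the box, on the right seen from the robot), rad: 0 = shut (level), pi/2 = upright, at most 1.92. Stiff: it stays at any angle where it is left; about 0.45 N m (some 3 N at the free edge), plus its own weight (0.25 kg), to move.
- cover_hinge (a point): Middle of the cover's hinge line, on the box at the height of its rim (80 mm); the line runs along the box's y. Axes as the box.
- cover_edge (a point): Middle of the cover's free edge, turning with it. The cover is a panel 172 x 148 mm, 10 mm thick; its x axis points along the panel from free edge to hinge, y along the hinge, z out of its outer face (up when shut). The point lies 173 mm from the hinge line, midway in the thickness, 6 mm to the outer side of the plane through the hinge line.
- index (a joint): Pointer on the side of the box that faces the robot (the -y side of the box frame), turning about the same line as the cover, rad, on the same scale: equal values mean the cover is parallel to the pointer. Stiff; it must not be moved.
- index_tip (a point): Tip of the dark steel pointer, 50 mm from the hinge line, 81.5 mm to the -y side of the middle of the box, outside the wall; the pointer is 6 mm wide and 3 mm thick, against a 72 mm round steel disc about the hinge line that rises 36 mm above the rim. Its x axis points along the pointer to the hinge line.
- bearing_1: Loose steel ball bearing, a disc 62 mm in diameter and 16 mm thick, about 0.19 kg. Origin: centre of its underside, z along its axis. At the start it lies on the higher (left) slope of the rack, tilted 35 degrees.
- bearing_2: A second, equal bearing, on the lower (right) slope of the rack, tilted alike. Either may be the lower one in the box.
- rack: Fixed stepped steel draining rack, base 176 x 90 x 8 mm; origin: underside, x axis to the left (about +y world), y to the robot. Two slopes 36 mm wide (bearings overhang them 13 mm at each side in y), sloping 35 degrees down to its -x (right), with a lip 11 mm high at the low end. The middles, where a bearing's underside centre rests: x +45 mm, 112 mm up; x -45 mm, 52 mm up.
- grease_tin: Bystander: small tin, 49 mm in diameter, 54 mm high; origin at the centre of its underside.
- tape_measure: Bystander: tape measure standing on the bench, 36 x 76 x 58 mm; origin at the centre of its underside.
- marker: Bystander: marker pen 130 mm long, 17 mm thick, lying on the bench; origin at the centre of its underside.
Things that resemble listed ones, but are neither listed nor needed, are in the scene too. What is shaped like the bearing_2 but pink is not meant. Leave any green look-alike of the bearing_1 alone.

How it is judged:
By the outcome, as a careful person would: the job done as asked, in the order asked, and still so for the second after the job is handed in, with the robot touching nothing.
It also fails if it takes over 72 s, if anything falls off the work surface, if the arm or the gripper's body presses on something with over 40 N, if the wrist force passes 120 N, or if a joint passes its speed limit or range.

## Working session

There is one attempt and no reset: what is moved stays moved. The work goes in short steps, Python scripts to look and compute and a tool call to move; the robot and the scene stay as the last step left them, time stands still between calls to the robot, and variables do not carry over. Pictures are saved under pics/ and viewed, on a budget of 10 in all, crops included, one or two more only if the job needs it, and the job is handed in when it is done.

Besides the shell and the picture viewer there is one more tool, called after "Request:" as name(argument=value, ...) on one line, values as JSON. play_rows: Moves the arm, as the interface text tells. Its arguments: {"type":"object","properties":{"steps":{"type":"array"},"grip_force":{"type":"number"}},"required":["steps"]}

```bash
mkdir -p pics; ls
python3 - <<'E'
from rig import *
import cv2,numpy as np
s=observe();print({k:np.round(v,3).tolist() for k,v in s.items()})
ims=[]
for c in("scene","top"):
    d=snapshot(c);np.savez(f"/tmp/{c}.npz",**d);ims.append(d["image"])
    print(c,np.round(d["camera_matrix"],1).tolist(),np.round(d["cam_to_world"],3).tolist())
    for t in("box","cover","index","bearing_1","rack","grease_tin","tape_measure","marker"):
        print(t,[(np.round(b["box"]).tolist(),round(b["conf"],2)) for b in boxes_of(c,t)][:4])
    cv2.imwrite(f"pics/{c}0.png",d["image"][:,:,::-1])
E
```

```text
pics
{'t': 0.0, 'qpos': [-1.453, 0.246, 1.559, -0.0, 1.339, -0.174], 'qd': [0.002, -0.001, -0.0, 0.0, 0.001, -0.0], 'tau': [0.0, -41.583, -31.461, 0.068, 0.033, -0.0], 'ee_pos': [0.187, -0.622, 0.215], 'eef_rot': [2.066, 0.306, -2.065], 'force': [-0.202, -0.12, 0.507], 'wrist_torque': [0.053, 0.034, -0.077], 'opening': 0.094}
scene [[469.9, 0.0, 322.8], [0.0, 469.9, 240.4], [0.0, 0.0, 1.0]] [[-0.708, -0.448, 0.546, -0.136], [-0.706, 0.449, -0.548, 0.454], [0.0, -0.774, -0.634, 0.787], [0.0, 0.0, 0.0, 1.0]]
box [([194.0, 234.0, 312.0, 360.0], 0.69)]
cover [([208.0, 234.0, 296.0, 289.0], 0.65)]
index []
bearing_1 [([403.0, 244.0, 426.0, 259.0], 0.6)]
rack []
grease_tin []
tape_measure [([386.0, 200.0, 400.0, 229.0], 0.5)]
marker [([184.0, 269.0, 236.0, 300.0], 0.89), ([206.0, 234.0, 297.0, 289.0], 0.3)]
top [[572.3, 0.0, 332.9], [0.0, 572.3, 239.4], [0.0, 0.0, 1.0]] [[-0.012, -0.99, 0.14, 0.302], [-1.0, 0.01, -0.015, -0.102], [0.014, -0.141, -0.99, 1.347], [0.0, 0.0, 0.0, 1.0]]
box []
cover [([219.0, 208.0, 286.0, 287.0], 0.82)]
index []
bearing_1 [([372.0, 285.0, 395.0, 313.0], 0.81), ([317.0, 299.0, 343.0, 324.0], 0.67), ([415.0, 294.0, 438.0, 318.0], 0.66), ([401.0, 234.0, 424.0, 262.0], 0.65)]
rack [([348.0, 231.0, 425.0, 275.0], 0.68)]
grease_tin [([288.0, 191.0, 303.0, 214.0], 0.82)]
tape_measure [([447.0, 234.0, 477.0, 260.0], 0.98)]
marker [([219.0, 188.0, 271.0, 196.0], 0.75)]
```

Run:
```python
import cv2
a=cv2.imread("pics/scene0.png")[150:420,150:510];b=cv2.imread("pics/top0.png")[150:350,190:500]
a=cv2.resize(a,(800,600),interpolation=3);b=cv2.resize(b,(800,516),interpolation=3)
cv2.imwrite("pics/a.png",a);cv2.imwrite("pics/b.png",b)
```

```text
(no output)
```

View pics/a.png

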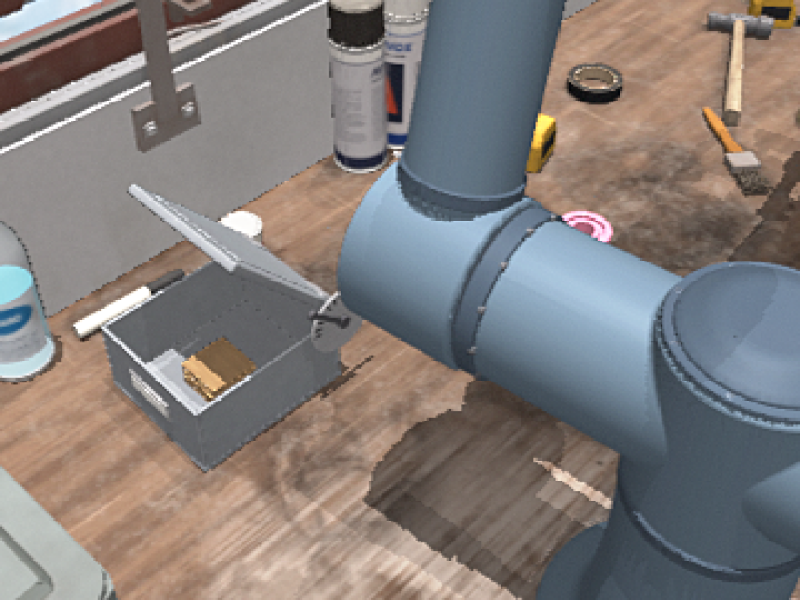

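View pics/b.png

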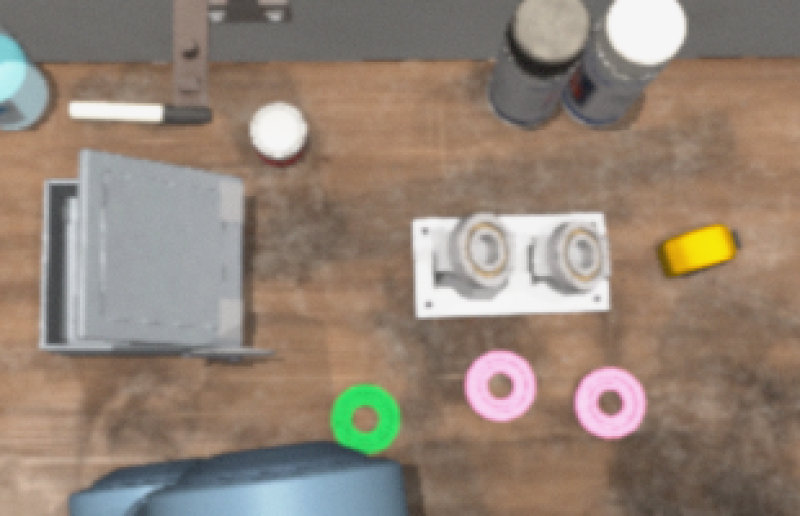

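```bash
cat > h.py <<'E'
import numpy as np,cv2
def cloud(d):
    K=d["camera_matrix"];z=d["z_map"];v,u=np.mgrid[:480,:640]
    P=np.stack([(u-K[0,2])/K[0,0]*z,(v-K[1,2])/K[1,1]*z,z],-1)@d["cam_to_world"][:3,:3].T+d["cam_to_world"][:3,3]
    P[z<=0]=np.nan;return P
def plane(p,it=200,tol=.0015):
    r=np.random.default_rng(0);best=None
    for _ in range(it):
        a,b,c=p[r.choice(len(p),3,False)];n=np.cross(b-a,c-a);l=np.linalg.norm(n)
        if l<1e-9: continue
        m=abs((p-a)@(n/l))<tol
        if best is None or m.sum()>best.sum():best=m
    q=p[best];c=q.mean(0);n=np.linalg.svd(q-c,full_matrices=False)[2][2];n*=np.sign(n[2]) or 1
    return c,n,best
E
python3 - <<'E'
from h import *
np.set_printoptions(precision=4,suppress=True)
T=cloud(np.load("/tmp/top.npz"));S=cloud(np.load("/tmp/scene.npz"))
imT=np.load("/tmp/top.npz")["image"]
def reg(P,u0,v0,u1,v1):
    p=P[v0:v1,u0:u1].reshape(-1,3);return p[~np.isnan(p[:,0])]
# bench
p=reg(T,300,230,340,280);print("bench z top",np.median(p[:,2]))
p=reg(T,226,218,278,275);c,n,m=plane(p);print("cover top-cam plane",c,n,m.mean(),"ang",np.degrees(np.arctan2(n[1],n[2])), np.degrees(np.arccos(n[2])))
# rack base
p=reg(T,348,231,428,276);b=p[(p[:,2]>.004)&(p[:,2]<.013)];print("rack base n",len(b),cv2.minAreaRect((b[:,:2]*1000).astype(np.float32)),np.median(b[:,2]))
for u0,u1 in((358,390),(398,426)):
    p=reg(T,u0,230,u1,266);p=p[p[:,2]>.035];c,n,m=plane(p);q=p[m];print("bearing plane",c,n,len(q),m.mean(),q.min(0),q.max(0))
# box rim: top-cam and scene
for nm,P in(("top",T),("scene",S)):
    p=P.reshape(-1,3);p=p[~np.isnan(p[:,0])]
    k=(p[:,0]>.2)&(p[:,0]<.5)&(p[:,1]>-.06)&(p[:,1]<.2)
    q=p[k&(abs(p[:,2]-.08)<.004)];print(nm,"rim",len(q),cv2.minAreaRect((q[:,:2]*1000).astype(np.float32)),q.min(0),q.max(0))
    q=p[k&(abs(p[:,2]-.08)<.3)]
    print(nm,"above z.02 ext",q[q[:,2]>.02].min(0),q[q[:,2]>.02].max(0))
E
```

```text
bench z top 0.0003012021732493597
cover top-cam plane [0.4582 0.0495 0.1595] [-0.0125 -0.7534  0.6574] 0.5978997289972899 ang -48.89507068994036 48.8989562265032
rack base n 1353 ((459.23516845703125, -252.40646362304688), (184.44598388671875, 104.88117980957031), 89.48387908935547) 0.008131636335605652
bearing plane [ 0.4588 -0.2163  0.126 ] [-0.0164 -0.5514  0.8341] 187 0.2579310344827586 [ 0.4296 -0.2416  0.108 ] [ 0.489  -0.1909  0.1432]
bearing plane [ 0.4616 -0.3077  0.0646] [ 0.0206 -0.5695  0.8217] 206 0.33495934959349594 [ 0.4325 -0.3331  0.0465] [ 0.4926 -0.282   0.0837]
top rim 222 ((396.32843017578125, 86.29953002929688), (231.77542114257812, 101.2900619506836), 58.443885803222656) [ 0.3724 -0.039   0.076 ] [0.4994 0.1624 0.084 ]
top above z.02 ext [ 0.2001 -0.039   0.0201] [0.5    0.1627 0.3797]
scene rim 361 ((434.4877624511719, 73.57258605957031), (188.50851440429688, 115.79561614990234), 85.40975952148438) [ 0.3706 -0.0164  0.0761] [0.4996 0.164  0.0839]
scene above z.02 ext [ 0.2    -0.0296  0.02  ] [0.4998 0.1657 0.38  ]
```

Run:
```python
from h import *
np.set_printoptions(precision=4,suppress=True)
for nm in("top","scene"):
    d=np.load(f"/tmp/{nm}.npz");P=cloud(d)
    p=P.reshape(-1,3);p=p[~np.isnan(p[:,0])]
    k=(p[:,0]>.3)&(p[:,0]<.56)&(p[:,1]>-.04)&(p[:,1]<.2)
    q=p[k]
    # left wall outer/rim
    r=q[(abs(q[:,2]-.08)<.003)]
    l=r[(r[:,1]>.14)];print(nm,"left rim n",len(l),"x",np.percentile(l[:,0],[0,2,50,98,100]),"y",np.percentile(l[:,1],[2,50,98]))
    if len(l)>5:print(" fit y=a x+b",np.polyfit(l[:,0],l[:,1],1))
    f=r[(r[:,0]<.40)];print(nm,"front rim n",len(f),"x",np.percentile(f[:,0],[2,50,98]),"y",np.percentile(f[:,1],[0,2,98,100]))
    if len(f)>5:print(" fit x=a y+b",np.polyfit(f[:,1],f[:,0],1))
    w=q[(q[:,2]>.015)&(q[:,2]<.07)&(q[:,0]<.385)]
    if len(w)>20:
        c,n,m=plane(w);print(nm,"front wall",c,n*np.sign(n[0]),len(w),m.mean())
    w=q[(q[:,2]>.015)&(q[:,2]<.07)&(q[:,1]>.152)]
    if len(w)>20:
        c,n,m=plane(w);print(nm,"left wall",c,n*np.sign(n[1]),len(w),m.mean())
    # cards
    w=q[(q[:,0]>.41)&(q[:,0]<.49)&(q[:,1]>.05)&(q[:,1]<.125)&(q[:,2]>.006)&(q[:,2]<.05)]
    print("cards",len(w)); 
    if len(w)>20: print(np.histogram(w[:,2],bins=np.arange(.006,.05,.004)), w[w[:,2]>.012].min(0),w[w[:,2]>.012].max(0))
    # cover
    g=q[(q[:,2]>.09)&(q[:,0]>.375)]
    c,n,m=plane(g);g=g[m];print("cover",c,n,len(g),g.min(0),g.max(0))
    # disc front
    e=q[(q[:,2]>.05)&(q[:,2]<.125)&(q[:,0]<.375)&(q[:,1]<.05)];print("disc",len(e),e.min(0) if len(e) else 0,e.max(0) if len(e) else 0)
```

```text
top left rim n 123 x [0.3829 0.3831 0.4562 0.5287 0.529 ] y [0.142  0.159  0.1621]
 fit y=a x+b [-0.0094  0.1616]
top front rim n 109 x [0.3767 0.3832 0.3922] y [-0.039  -0.0272  0.1613  0.1622]
 fit x=a y+b [0.049  0.3792]
top front wall [0.3824 0.0988 0.0462] [ 0.9999 -0.01    0.0027] 56 1.0
top left wall [0.4582 0.1581 0.0432] [0.0101 0.9999 0.0013] 302 0.9602649006622517
cards 0
cover [0.4542 0.0498 0.1595] [-0.0115 -0.7504  0.6609] 2570 [ 0.3794 -0.0112  0.0901] [0.5294 0.1038 0.2206]
disc 31 [ 0.3722 -0.0086  0.0809] [0.375  0.0358 0.1224]
scene left rim n 186 x [0.3818 0.3832 0.4435 0.5304 0.5316] y [0.1416 0.1606 0.1634]
 fit y=a x+b [0.0021 0.1573]
scene front rim n 211 x [0.373  0.384  0.3962] y [-0.0164 -0.0049  0.1633  0.164 ]
 fit x=a y+b [0.061  0.3783]
scene front wall [0.3833 0.0891 0.0422] [ 1.     -0.008   0.0017] 1171 0.8087105038428694
scene left wall [0.4519 0.1626 0.0435] [ 0.007   1.     -0.0015] 678 0.7979351032448377
cards 586
(array([ 33,  10,  16,  33,  39,  83, 359,  13,   0,   0]), array([0.006, 0.01 , 0.014, 0.018, 0.022, 0.026, 0.03 , 0.034, 0.038,
       0.042, 0.046])) [0.43   0.0604 0.0122] [0.4851 0.1143 0.0359]
cover [0.4461 0.055  0.1657] [-0.0094 -0.749   0.6625] 819 [ 0.3759 -0.0108  0.0918] [0.5296 0.1046 0.2198]
disc 55 [ 0.3706 -0.0069  0.0748] [0.3748 0.0382 0.1221]
```

```bash
cat >> h.py <<'E'
from scipy.spatial.transform import Rotation as R
def deg(a,b):
    "world rotvec (deg) taking R a to R b"
    return np.round((b*a.inv()).as_rotvec(degrees=True),1)
def Rt(x,y):
    x=np.array(x,float);x/=np.linalg.norm(x);y=np.array(y,float);y-=x*(x@y);y/=np.linalg.norm(y)
    return R.from_matrix(np.stack([x,y,np.cross(x,y)],1))
YAW=np.radians(-.5)   # box yaw; box x axis=(-.009,-1)
H=np.array([.457,-.0035,.08])
def coverpose(th,r=.150,s=1,off=.006,dx=0):
    th=np.radians(th);c=np.array([-0.009*-1,1,0]);c=np.array([.009,1,0])
    u=np.cos(th)*c+np.sin(th)*np.array([0,0,1]);n=-np.sin(th)*c+np.cos(th)*np.array([0,0,1])
    return H+r*u+off*n+np.array([dx,0,0]),Rt(-u,s*n)
E
python3 - <<'E'
from h import *
from rig import *
s=observe();a=R.from_rotvec(s["eef_rot"]);print(np.round(a.as_matrix(),3))
for sg in(1,-1):
    p,b=coverpose(48.5,.23,sg);print(sg,p,(p-s["ee_pos"])*1000,deg(a,b),np.round(b.as_matrix(),2).tolist())
E
```

```text
[[-0.     0.288 -0.958]
 [-0.    -0.958 -0.288]
 [-1.     0.     0.   ]]
1 [0.45833118 0.14440888 0.25623554] [271.34585551 766.94408639  39.76266726] [-41.2  -5.9 -16.5] [[-0.01, -0.01, -1.0], [-0.66, -0.75, 0.01], [-0.75, 0.66, -0.0]]
-1 [0.45833118 0.14440888 0.25623554] [271.34585551 766.94408639  39.76266726] [ -8.3  58.1 153. ] [[-0.01, 0.01, 1.0], [-0.66, 0.75, -0.01], [-0.75, -0.66, 0.0]]
```

Request:
play_rows(steps=[[[0,5,40],[0,0,0],0.5],[[10,20,75],[0,0,0],0.5],[[25,50,100],[0,0,-1],0.5],[[45,85,100],[0,0,-2],0.5],[[65,120,100],[0,0,-4],0.5],[[85,155,100],[0,0,-6],0.5],[[105,190,100],[0,0,-8],0.5],[[125,225,100],[0,0,-10],0.5],[[145,260,100],[0,0,-12],0.5],[[165,295,100],[0,0,-14],0.5]])

```text
t: 1.73
ee_pos: [0.3525, -0.3257, 0.3166]
eef_rot: [2.199, 0.049, -2.198]
force: [0.5, -0.4, 0.4]
opening: 0.047
```

Request:
play_rows(steps=[[[10,40,5],[0,0,-1],0.5],[[20,80,10],[0,0,-2],0.5],[[30,120,20],[0,0,-3],0.5],[[40,160,30],[0,0,-3],0.5],[[50,200,30],[0,0,-3],0.5],[[60,240,30],[0,0,-3],0.5],[[70,280,30],[-5,0,-3],0.5],[[80,320,30],[-10,0,-3],0.5],[[90,360,30],[-15,0,-3],0.5],[[100,400,30],[-20,0,-3],0.5]])

```text
t: 2.57
ee_pos: [0.4515, 0.0722, 0.3482]
eef_rot: [2.03, -0.372, -2.035]
force: [1.4, -0.8, 0.7]
opening: 0.0471
```

Run:
```python
from h import *
from rig import *
s=observe();a=R.from_rotvec(s["eef_rot"]);print(s["ee_pos"],np.round(s["qpos"],3))
p,b=coverpose(48.5,.25,1);print((p-s["ee_pos"])*1000,deg(a,b))
d=snapshot("scene");np.savez("/tmp/scene1.npz",**d)
cv2.imwrite("pics/s1.png",cv2.resize(d["image"][220:330,230:370,::-1],(800,628),interpolation=2)[:600])
w=snapshot("wrist");np.savez("/tmp/wrist1.npz",**w,pos=s["ee_pos"],rot=s["eef_rot"]);cv2.imwrite("pics/w1.png",w["image"][:,:,::-1])
print(w["camera_matrix"],np.round(w["tool_from_camera"],4))
```

```text
[0.45151029 0.07220887 0.34816574] [ 0.115 -0.237  1.834 -0.351  1.59   1.695]
[  6.94016497  85.45241183 -76.9510891 ] [-21.2   0.1  -0. ]
[[371.64829954   0.         319.07488881]
 [  0.         371.64829954 233.90354761]
 [  0.           0.           1.        ]] [[-2.000e-04 -2.505e-01  9.681e-01 -1.687e-01]
 [ 1.000e+00  1.000e-04  2.000e-04  4.000e-04]
 [-2.000e-04  9.681e-01  2.505e-01 -7.190e-02]
 [ 0.000e+00  0.000e+00  0.000e+00  1.000e+00]]
```

View pics/s1.png

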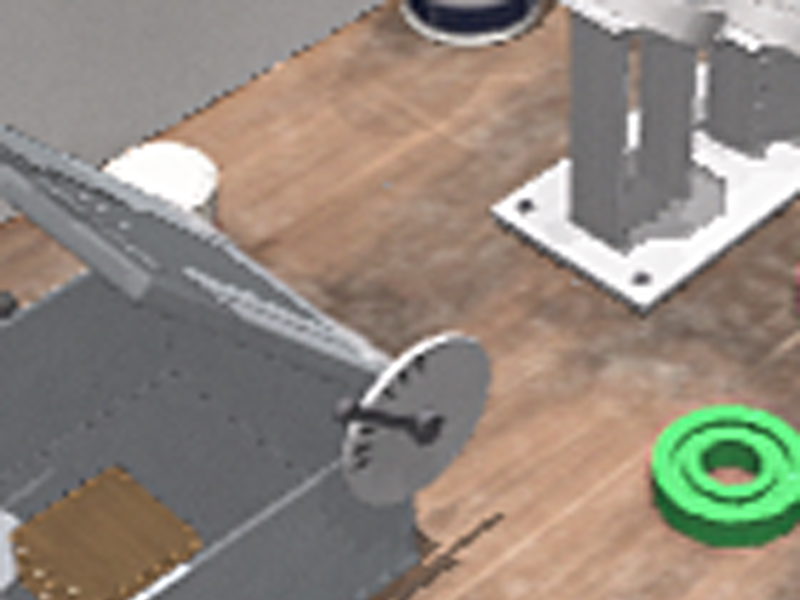

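Run:
```python
from h import *
d=np.load("/tmp/scene1.npz");K=d["camera_matrix"];C=d["cam_to_world"]
def hit(px,py,x0):
    u=230+px/800*140;v=220+py/628*110
    r=C[:3,:3]@np.linalg.inv(K)@[u,v,1];return C[:3,3]+r*(x0-C[0,3])/r[0]
for x0 in(.374,.371):
    t=hit(345,410,x0);h=hit(430,425,x0);print(t,h,np.degrees(np.arctan2(t[2]-h[2],t[1]-h[1])),np.linalg.norm(t-h),"true hinge",np.degrees(np.arctan2(t[2]-.08,t[1]+.0035)),np.hypot(t[2]-.08,t[1]+.0035))
# dark pixel mask: pointer points
im=d["image"].astype(int).max(-1);P=[]
for v in range(285,300):
    for u in range(286,310):
        if im[v,u]<65: P.append(hit((u-230)/140*800,(v-220)/110*628,.3735))
P=np.array(P);print(len(P));dy=P[:,1]+.0035;dz=P[:,2]-.08;r=np.hypot(dy,dz);k=(r>.012)&(r<.053);print(k.sum());q=P[k]
print(np.sort(np.degrees(np.arctan2(dz[k],dy[k]))).round(0));print(np.polyfit(P[:,1],P[:,2],1),np.degrees(np.arctan(np.polyfit(P[:,1],P[:,2],1)[0])),r.max())
```

```text
[0.374      0.03380948 0.11568923] [ 0.374      -0.00571036  0.07937587] 42.57877924680539 0.05367008912605693 true hinge 43.72848816853521 0.051630596958839925
[0.371      0.03627951 0.11963462] [ 0.371      -0.00300806  0.08353469] 42.57877924680527 0.053354642847605924 true hinge 44.89546250298961 0.05615436209327721
37
27
[24. 36. 36. 41. 41. 42. 42. 43. 43. 43. 44. 44. 44. 45. 45. 45. 46. 46.
 47. 47. 48. 48. 50. 52. 60. 71. 73.]
[0.831635   0.08643426] 39.748095890038144 0.051531879703358804
```

Request:
play_rows(steps=[[[1,20,0],[-5,0,0],0.4],[[2,50,-5],[-10,0,0],0.4],[[3,75,-20],[-15,0,0],0.4],[[5,85,-40],[-20,0,0],0.4],[[7,85,-65],[-21,0,0],0.4],[[7,85,-77],[-21,0,0],0.4],[[7,85,-77],[-21,0,0],0.4],[[7,85,-77],[-21,0,0],0.4],[[7,85,-77],[-21,0,0],0.4],[[7,85,-77],[-21,0,0],0.4]], grip_force=10)

```text
t: 3.5
ee_pos: [0.4588, 0.1638, 0.2702]
eef_rot: [1.798, -0.667, -1.811]
force: [0.4, 0.8, 0.5]
opening: 0.0375
```

Run:
```python
from h import *
from rig import *
s=observe();a=R.from_rotvec(s["eef_rot"]);print(s["ee_pos"],np.round(s["qpos"],3))
p,b=coverpose(48.5,.15,1);print((p-s["ee_pos"])*1000,deg(a,b))
w=snapshot("wrist");np.savez("/tmp/wrist2.npz",**w,pos=s["ee_pos"],rot=s["eef_rot"]);cv2.imwrite("pics/w2.png",w["image"][:,:,::-1])
```

```text
[0.45877614 0.16384908 0.27023259] [ 0.439  0.075  1.772 -0.634  1.636  2.073]
[ -0.92204212 -72.44980926 -73.9135071 ] [-0.6 -0.5 -0.7]
```

View pics/w2.png

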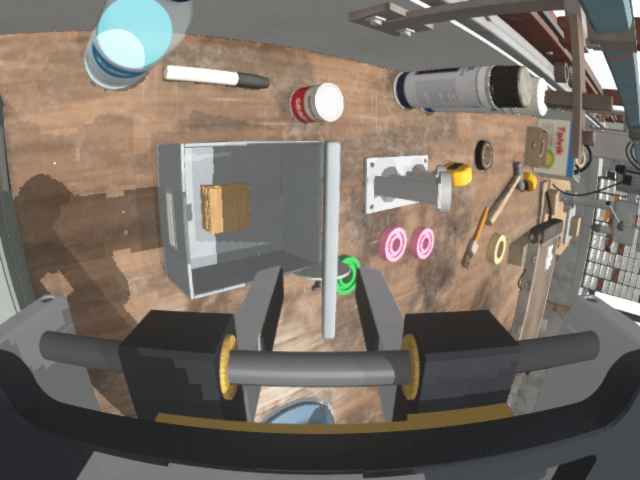

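Request:
play_rows(steps=[[[0,-20,-20],[-0.6,-0.5,-0.7],0.4],[[-1,-40,-40],[-0.6,-0.5,-0.7],0.4],[[-1,-60,-61],[-0.6,-0.5,-0.7],0.4],[[-1,-72,-74],[-0.6,-0.5,-0.7],0.4],[[-1,-72,-74],[-0.6,-0.5,-0.7],0.4],[[-1,-72,-74],[-0.6,-0.5,-0.7],0.0],[[-1,-72,-74],[-0.6,-0.5,-0.7],0.0],[[-1,-72,-74],[-0.6,-0.5,-0.7],0.0],[[-1,-72,-74],[-0.6,-0.5,-0.7],0.0],[[-1,-72,-74],[-0.6,-0.5,-0.7],0.0]])

```text
t: 4.38
ee_pos: [0.4585, 0.0925, 0.1974]
eef_rot: [1.802, -0.691, -1.802]
force: [-0.3, 2.7, 4.4]
opening: 0.0097
```

Run:
```python
from h import *
from rig import *
s=observe();a=R.from_rotvec(s["eef_rot"]);print(s["ee_pos"],s["force"],s["opening"])
x=a.as_matrix()[:,0];print("tool elev",np.degrees(np.arctan2(-x[2],-x[1])))
for t in np.arange(53,107,5):
    p,b=coverpose(t,.15,1);print(t,((p-s["ee_pos"])*1000).round(1),deg(a,b))
```

```text
[0.45847504 0.0925091  0.19740154] [-0.30213498  2.68344302  4.41546095] 0.009699438408921995
tool elev 48.4612650609716
53 [ -0.7 -10.5   6. ] [ 4.5  0.1 -0.1]
58 [ -0.8 -21.6  13. ] [ 9.5  0.1 -0.1]
63 [ -0.9 -33.3  19. ] [14.5  0.  -0.1]
68 [ -1.  -45.4  23.9] [19.5 -0.  -0.1]
73 [ -1.1 -57.9  27.8] [24.5 -0.1 -0.1]
78 [ -1.2 -70.7  30.6] [29.5 -0.1 -0. ]
83 [ -1.4 -83.7  32.2] [34.5 -0.1 -0. ]
88 [ -1.5 -96.8  32.7] [39.5 -0.2 -0. ]
93 [  -1.6 -109.9   32.1] [44.5 -0.2 -0. ]
98 [  -1.7 -122.8   30.3] [49.5 -0.3 -0. ]
103 [  -1.8 -135.6   27.4] [54.5 -0.3 -0. ]
```

Request:
play_rows(steps=[[[-0.7,-10.5,6],[4.5,0,0],0],[[-0.8,-21.6,13],[9.5,0,0],0],[[-0.9,-33.3,19],[14.5,0,0],0],[[-1,-45.4,23.9],[19.5,0,0],0],[[-1.1,-57.9,27.8],[24.5,0,0],0],[[-1.2,-70.7,30.6],[29.5,0,0],0],[[-1.4,-83.7,32.2],[34.5,0,0],0],[[-1.5,-96.8,32.7],[39.5,0,0],0],[[-1.6,-109.9,32.1],[44.5,0,0],0],[[-1.7,-122.8,30.3],[49.5,0,0],0]], grip_force=15)

```text
t: 5.22
ee_pos: [0.4566, -0.0307, 0.2291]
eef_rot: [-2.143, -0.146, 2.147]
force: [-2.1, 1.5, -3.9]
opening: 0.0102
```

Run:
```python
from h import *
from rig import *
np.set_printoptions(precision=4,suppress=True)
s=observe();a=R.from_rotvec(s["eef_rot"]);print(s["ee_pos"],s["force"],s["opening"],s["qpos"])
x=a.as_matrix()[:,0];print("tool elev",np.degrees(np.arctan2(-x[2],-x[1])))
p,b=coverpose(100,.15,1);print(((p-s["ee_pos"])*1000).round(1),deg(a,b))
```

```text
[ 0.4566 -0.0307  0.2291] [-2.0875  1.5292 -3.9097] 0.010219670667881972 [-0.3956 -0.2227  2.0113  0.1321  1.4111  1.1563]
tool elev 98.14337207891153
[ 0.1 -4.7 -2.4] [ 1.9 -0.2 -0.2]
```

Request:
play_rows(steps=[[[0,-4.7,-1.5],[2,0,0],0],[[0,-4.7,-1.5],[2,0,0],0],[[0,-4.7,-1.5],[2,0,0],0.5],[[0,-4.7,-1.5],[2,0,0],0.5],[[0,-4.7,-1.5],[2,0,0],0.5],[[0,-9,38],[2,0,0],0.5],[[0,-16,78],[2,0,0],0.5],[[0,-23,118],[0,0,0],0.5],[[0,-60,130],[-4,0,-6],0.8],[[0,-90,130],[-8,0,-12],1]])

```text
t: 6.05
ee_pos: [0.4585, -0.1217, 0.3649]
eef_rot: [-2.134, 0.233, 2.085]
force: [-0.0, 0.0, -0.3]
opening: 0.0567
```

Run:
```python
from h import *
from rig import *
np.set_printoptions(precision=4,suppress=True)
s=observe();a=R.from_rotvec(s["eef_rot"]);print(s["ee_pos"],s["force"],s["opening"],s["qpos"])
d=snapshot("top");np.savez("/tmp/top2.npz",**d)
P=cloud(d).reshape(-1,3);q=P[(P[:,0]>.38)&(P[:,0]<.52)&(P[:,1]>-.1)&(P[:,1]<0.08)&(P[:,2]>.15)&(P[:,2]<.27)]
print(len(q),q.min(0),q.max(0))
n=np.array([0,-np.sin(np.radians(35)),np.cos(np.radians(35))])
for sg in(1,-1):
  b=Rt(-n,[sg,0,0]);print(sg,deg(a,b))
# bearing targets refined with current top image (rings)
T=cloud(d)
for nm,cc in(("b1",[.459,-.207,.112]),("b2",[.459,-.2974,.052])):
    cc=np.array(cc);print(nm,"grasp TCP", cc+n*(.008-.008), ((cc-s["ee_pos"])*1000).round(1))
```

```text
[ 0.4585 -0.1217  0.3649] [-0.0009  0.0386 -0.2692] 0.05671733475309272 [-0.5019 -0.2816  1.8115  0.0047  1.589   1.2842]
189 [ 0.4306 -0.0439  0.153 ] [ 0.4758 -0.0176  0.2559]
1 [ 24.2 -29.9  99.1]
-1 [ 30.6  24.5 -74.9]
b1 grasp TCP [ 0.459 -0.207  0.112] [   0.5  -85.3 -252.9]
b2 grasp TCP [ 0.459  -0.2974  0.052 ] [   0.5 -175.7 -312.9]
```

Request:
play_rows(steps=[[[0,-35,0],[1.6,-2,6.6],1],[[0,-70,0],[3.2,-4,13.2],1],[[0,-100,0],[4.8,-6,19.8],1],[[0,-120,0],[6.4,-8,26.4],1],[[0,-130,0],[8,-10,33],1],[[0,-140,0],[9.6,-12,39.6],1],[[0,-148,0],[11.2,-14,46.2],1],[[0,-148,0],[12.8,-16,52.8],1],[[0,-148,-10],[14.4,-18,59.4],1],[[0,-148,-30],[16,-20,66],1]])

```text
t: 6.93
ee_pos: [0.4589, -0.2715, 0.3343]
eef_rot: [2.026, 1.156, -1.406]
force: [0.1, -0.4, 0.9]
opening: 0.0939
```

Run:
```python
from h import *
from rig import *
np.set_printoptions(precision=4,suppress=True)
s=observe();a=R.from_rotvec(s["eef_rot"]);print(s["ee_pos"],s["qpos"])
n=np.array([0,-np.sin(np.radians(35)),np.cos(np.radians(35))])
cc=np.array([.459,-.207,.112])
print(deg(a,Rt(-n,[1,0,0])),((cc+.1*n-s["ee_pos"])*1000).round(1))
```

```text
[ 0.4589 -0.2715  0.3343] [-0.9332 -0.0179  1.6748  0.3635  1.7234 -0.286 ]
[ 8.6 -9.9 34.1] [   0.1    7.2 -140.4]
```

Request:
play_rows(steps=[[[0,2,-10],[1.7,-2,6.5],1],[[0,4,-20],[3.4,-4,13],1],[[0,6,-30],[5.1,-6,20],1],[[0,7,-40],[6.8,-8,27],1],[[0,7,-60],[8.6,-9.9,34.1],1],[[0,7,-90],[8.6,-9.9,34.1],1],[[0,7,-120],[8.6,-9.9,34.1],1],[[0,7,-140],[8.6,-9.9,34.1],1],[[0,7,-140],[8.6,-9.9,34.1],1],[[0,7,-140],[8.6,-9.9,34.1],1]])

```text
t: 7.77
ee_pos: [0.4591, -0.2628, 0.1936]
eef_rot: [1.644, 1.647, -0.853]
force: [0.1, 0.4, -0.2]
opening: 0.0942
```

```bash
cat > look.py <<'E'
from h import *
from rig import *
import sys
np.set_printoptions(precision=4,suppress=True)
def wcloud(w,s):
    K=w["camera_matrix"];z=w["z_map"];v,u=np.mgrid[:480,:640]
    x=(u-K[0,2])/K[0,0];y=(v-K[1,2])/K[1,1];th=np.hypot(x,y);k=np.where(th>1e-6,np.tan(np.minimum(th,1.5))/np.maximum(th,1e-9),1)
    P=np.stack([x*k*z,y*k*z,z],-1);P[(z<=0)|(th>1.2)]=np.nan
    M=w["tool_from_camera"];P=P@M[:3,:3].T+M[:3,3]
    return P@R.from_rotvec(s["eef_rot"]).as_matrix().T+s["ee_pos"]
E
python3 - <<'E'
from look import *
s=observe();w=snapshot("wrist");a=R.from_rotvec(s["eef_rot"])
cv2.imwrite("pics/w3.png",w["image"][:,:,::-1])
P=wcloud(w,s);np.savez("/tmp/wrist3.npz",**w,P=P)
q=P.reshape(-1,3);q=q[~np.isnan(q[:,0])]
n=np.array([0,-np.sin(np.radians(35)),np.cos(np.radians(35))])
for nm,cc in(("b1",[.459,-.207,.112]),("b2",[.459,-.2974,.052])):
    c=np.array(cc)+.016*n
    t=q[(np.linalg.norm(q-c,axis=1)<.045)&(abs((q-c)@n)<.006)]
    if len(t)<50: print(nm,len(t));continue
    c0,nn,m=plane(t);t=t[m]
    e=np.cross(n,[1,0,0]);u=np.stack([t[:,0],(t-c)@e],1)
    print(nm,len(t),c0,nn,"x",np.percentile(u[:,0],[.5,99.5]),"along",np.percentile(u[:,1],[.5,99.5]),"h err",np.median((t-c)@n))
    (xc,ec),rad=cv2.minEnclosingCircle((u*1000).astype(np.float32));print("circle",xc,ec,rad, "dir",e)
print(s["ee_pos"],deg(a,Rt(-n,[1,0,0])))
E
```

```text
b1 3365 [ 0.4592 -0.2188  0.1251] [ 0.0152 -0.5716  0.8204] x [0.4292 0.4888] along [-0.0322  0.0271] h err 0.0015143859908521178
circle 459.1598205566406 -2.5010504722595215 31.200849533081055 dir [-0.      0.8192  0.5736]
b2 900 [ 0.4611 -0.317   0.0592] [ 0.019  -0.566   0.8242] x [0.4336 0.4882] along [-0.0327  0.0291] h err 0.0011668942125335588
circle 461.5417785644531 -1.7821528911590576 31.583566665649414 dir [-0.      0.8192  0.5736]
[ 0.4591 -0.2628  0.1936] [-0.2 -0.  -0.1]
```

View pics/w3.png

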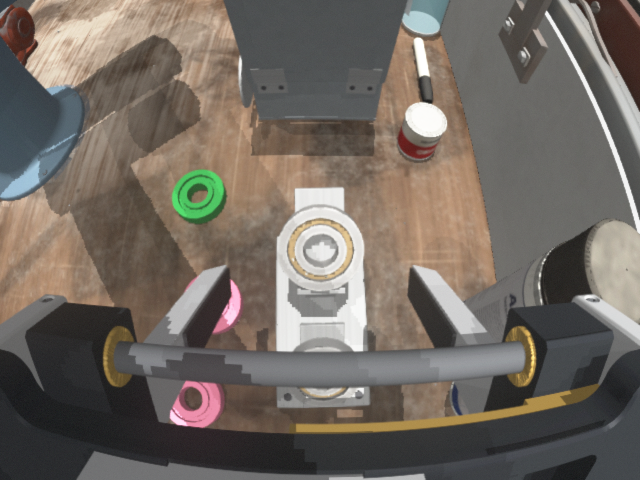

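Request:
play_rows(steps=[[[1,-4,0],[0,0,1.6],1],[[1,12,-23],[0,0,1.6],1],[[0,31,-50],[0,0,1.6],1],[[0,46,-71],[0,0,1.6],1],[[0,50,-77.5],[0,0,1.6],1],[[0,50,-77.5],[0,0,1.6],0.85],[[0,50,-77.5],[0,0,1.6],0.7],[[0,50,-77.5],[0,0,1.6],0.6],[[0,50,-77.5],[0,0,1.6],0.5],[[0,50,-77.5],[0,0,1.6],0.5]], grip_force=25)

```text
t: 8.65
ee_pos: [0.4603, -0.2152, 0.1188]
eef_rot: [1.616, 1.659, -0.84]
force: [0.7, -0.3, 1.3]
opening: 0.0642
```

Request:
play_rows(steps=[[[0,1,-2],[0,0,0],0.4],[[0,1,-2],[0,0,0],0.4],[[0,1,-2],[0,0,0],0.4],[[0,-3,4],[0,0,0],0.4],[[0,-10,14],[0,0,0],0.4],[[0,-20,28],[0,0,0],0.4],[[0,-36,60],[0,0,0],0.4],[[0,-36,100],[-3,0,0],0.4],[[0,-36,140],[-8,0,0],0.4],[[0,-36,175],[-14,0,0],0.4]])

```text
t: 9.48
ee_pos: [0.4601, -0.2531, 0.2966]
eef_rot: [1.446, 1.486, -1.004]
force: [0.5, -0.2, -1.7]
opening: 0.0605
```

Run:
```python
from look import *
s=observe();a=R.from_rotvec(s["eef_rot"]);print(s["ee_pos"],s["opening"],s["force"],s["qpos"])
b=Rt([0,0,-1],[1,-.009,0])
print(deg(a,b),((np.array([.4575,.0875,.36])-s["ee_pos"])*1000).round(1))
```

```text
[ 0.4601 -0.2531  0.2966] 0.060472783804613066 [ 0.4525 -0.1585 -1.6769] [-0.8394  0.0336  1.6767  0.2303  1.7079 -0.8645]
[-20.6  -0.3  -1.9] [ -2.6 340.6  63.4]
```

Run:
```python
from look import *
s=observe();w=snapshot("wrist");a=R.from_rotvec(s["eef_rot"])
cv2.imwrite("pics/w4.png",w["image"][120:440,170:470,::-1].repeat(2,0).repeat(2,1)[:600])
P=wcloud(w,s);q=P.reshape(-1,3);q=q[~np.isnan(q[:,0])]
t=(q-s["ee_pos"])@a.as_matrix()
k=(abs(t[:,1])<.029)&(abs(t[:,2])<.05)&(t[:,0]>-.04)&(t[:,0]<.03);t=t[k];print(len(t))
c,n,m=plane(t);g=t[m];print("plane tool",c,n*np.sign(n[0]),m.mean(),"y",g[:,1].min(),g[:,1].max(),"z",np.percentile(g[:,2],[0,1,99,100]))
```

```text
11184
plane tool [-0.0077 -0.0003 -0.0023] [ 1.     -0.0023 -0.0064] 0.6377861230329042 y -0.02899472398970566 0.028992005802245986 z [-0.0311 -0.03    0.0287  0.0309]
```

View pics/w4.png

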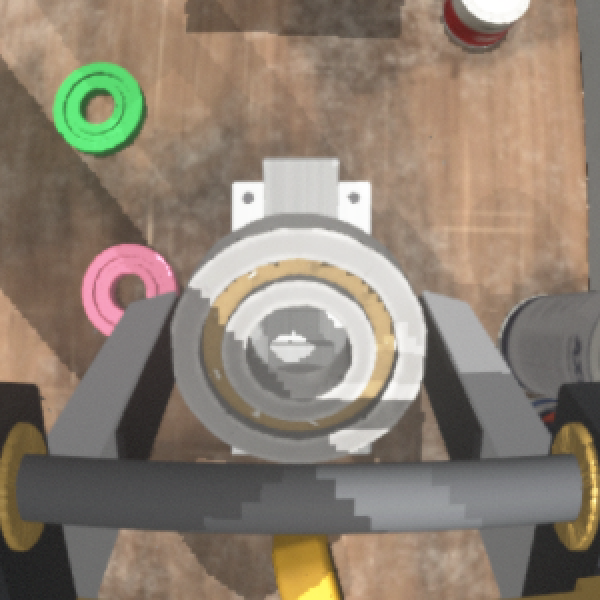

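Request:
play_rows(steps=[[[0,5,40],[-4,0,0],0.4],[[0,35,60],[-8,0,-0.5],0.4],[[-1,73,65],[-13,0,-1],0.4],[[-1,111,65],[-17,0,-1],0.4],[[-2,149,65],[-20.6,-0.3,-1.9],0.4],[[-2,188,65],[-20.6,-0.3,-1.9],0.4],[[-2.6,227,65],[-20.6,-0.3,-1.9],0.4],[[-2.6,266,65],[-20.6,-0.3,-1.9],0.4],[[-2.6,305,65],[-20.6,-0.3,-1.9],0.4],[[-2.6,340,55],[-20.6,-0.3,-1.9],0.4]])

```text
t: 10.37
ee_pos: [0.4608, 0.0893, 0.3644]
eef_rot: [1.205, 1.189, -1.207]
force: [1.6, 0.3, -1.5]
opening: 0.0604
```

```bash
cat > box.py <<'E'
from look import *
s=observe();a=R.from_rotvec(s["eef_rot"]);print("tcp",s["ee_pos"],s["opening"],s["force"],s["qpos"])
for c in("wrist","scene"):
    w=snapshot(c);P=wcloud(w,s) if c=="wrist" else cloud(w);np.savez(f"/tmp/{c}4.npz",**w,P=P)
    q=P.reshape(-1,3);q=q[~np.isnan(q[:,0])]
    k=q[(abs(q[:,0]-.457)<.035)&(abs(q[:,1]-.0875)<.035)&(q[:,2]>.011)&(q[:,2]<.075)]
    print(c,"card z",len(k))
    if len(k)>50:
        h=np.median(k[k[:,2]>np.percentile(k[:,2],50),2]);k=k[abs(k[:,2]-h)<.003];print(h,cv2.minAreaRect((k[:,:2]*1000).astype(np.float32)))
    r=q[(abs(q[:,0]-.457)<.1)&(abs(q[:,1]-.08)<.1)&(abs(q[:,2]-.08)<.004)];
    if len(r)>20:print(" rim",np.percentile(r[:,0],[1,99]),np.percentile(r[:,1],[1,99]),np.median(r[:,2]))
    f=q[(abs(q[:,0]-.457)<.06)&(abs(q[:,1]-.08)<.07)&(q[:,2]<.009)&(q[:,2]>-.003)];print(" floor",len(f),np.median(f[:,2]) if len(f) else 0)
    g=q[(abs(q[:,0]-.457)<.06)&(q[:,1]<.0)&(q[:,1]>-.07)&(q[:,2]>.11)&(q[:,2]<.24)]
    if len(g)>50:
        c0,n,m=plane(g);n*=-np.sign(n[1]);print(" cover",c0,n,len(g),"ang",np.degrees(np.arctan2(-n[1],n[2])) )
print(deg(a,Rt([0,0,-1],[1,-.009,0])))
E
python3 box.py
```

```text
tcp [0.4608 0.0893 0.3644] 0.06044223478523236 [ 1.6272  0.2505 -1.5144] [-0.0429 -0.2853  1.8153 -0.0136  1.598  -0.0427]
wrist card z 1441
0.03146995221097926 ((455.3085021972656, 86.46588134765625), (51.926963806152344, 50.538326263427734), 89.40888214111328)
 rim [0.3792 0.5297] [0.     0.1615] 0.08026420851651322
 floor 5717 0.0046561156381327296
 cover [ 0.454  -0.0237  0.1796] [-0.0101 -0.9843 -0.1764] 2161 ang 100.15887775583234
scene card z 544
0.03197949390401844 ((456.2984619140625, 88.77239227294922), (52.62385940551758, 50.399681091308594), 0.6553359031677246)
 rim [0.3735 0.5312] [-0.0132  0.1631] 0.0801068420666674
 floor 753 0.004991975950507155
 cover [ 0.4546 -0.0221  0.1775] [-0.0111 -0.984  -0.1776] 2171 ang 100.23144692674414
[ 0.8  0.7 -0.5]
```

Request:
play_rows(steps=[[[-2,-1,-30],[0.8,0.7,-0.5],0.4],[[-4,-1.5,-70],[0.8,0.7,-0.5],0.4],[[-4.5,-1.5,-110],[0.8,0.7,-0.5],0.4],[[-4.5,-1.5,-150],[0.8,0.7,-0.5],0.4],[[-4.5,-1.5,-190],[0.8,0.7,-0.5],0.4],[[-4.5,-1.5,-230],[0.8,0.7,-0.5],0.4],[[-4.5,-1.5,-265],[0.8,0.7,-0.5],0.4],[[-4.5,-1.5,-290],[0.8,0.7,-0.5],0.4],[[-4.5,-1.5,-305],[0.8,0.7,-0.5],0.4],[[-4.5,-1.5,-305],[0.8,0.7,-0.5],0.4]])

```text
t: 11.3
ee_pos: [0.452, 0.0889, 0.0526]
eef_rot: [1.207, 1.218, -1.222]
force: [-0.9, 0.6, -2.3]
opening: 0.0604
```

```bash
cat > st.py <<'E'
from look import *
s=observe();a=R.from_rotvec(s["eef_rot"]);print("tcp",s["ee_pos"],s["opening"],s["force"],s["wrist_torque"],s["qpos"])
print(deg(a,Rt([0,0,-1],[1,-.009,0])), ((np.array([.4563,.0877,.0408])-s["ee_pos"])*1000).round(1))
E
python3 st.py
```

```text
tcp [0.452  0.0889 0.0526] 0.060351470276895414 [-0.9005  0.6433 -2.2842] [ 0.0006 -0.1151 -0.0056] [-0.0534  0.0347  2.126   0.001   0.9948 -0.0493]
[-0.1 -0.8 -0.3] [  4.3  -1.2 -11.8]
```

Request:
play_rows(steps=[[[2,-1,-2],[-0.1,-0.4,-0.3],0.4],[[4,-1,-5],[-0.1,-0.8,-0.3],0.4],[[4.3,-1.2,-8],[-0.1,-0.8,-0.3],0.4],[[4.3,-1.2,-9.5],[-0.1,-0.8,-0.3],0.4],[[4.3,-1.2,-10.5],[-0.1,-0.8,-0.3],0.4],[[4.3,-1.2,-11],[-0.1,-0.8,-0.3],0.4],[[4.3,-1.2,-11],[-0.1,-0.8,-0.3],0.4],[[4.3,-1.2,-11],[-0.1,-0.8,-0.3],0.4],[[4.3,-1.2,-11],[-0.1,-0.8,-0.3],0.4],[[4.3,-1.2,-11],[-0.1,-0.8,-0.3],0.4]])

```text
t: 12.13
ee_pos: [0.4564, 0.0877, 0.0417]
eef_rot: [1.216, 1.204, -1.216]
force: [-0.4, 0.5, -1.3]
opening: 0.0609
```

```bash
python3 st.py
```

```text
tcp [0.4564 0.0877 0.0417] 0.060936306807236634 [-0.3837  0.5363 -1.3108] [ 0.0127 -0.0597 -0.0331] [-0.0548  0.0574  2.1275 -0.0002  0.9564 -0.0451]
[0. 0. 0.] [-0.1  0.  -0.9]
```

Request:
play_rows(steps=[[[0,0,-0.3],[0,0,0],0.4],[[0,0,-0.5],[0,0,0],0.4],[[0,0,-0.7],[0,0,0],0.4],[[0,0,-0.9],[0,0,0],0.4],[[0,0,-1],[0,0,0],0.4],[[0,0,-1],[0,0,0],0.4],[[0,0,-1],[0,0,0],0.4],[[0,0,-1],[0,0,0],0.4],[[0,0,-1],[0,0,0],0.4],[[0,0,-1],[0,0,0],0.4]])

```text
t: 12.97
ee_pos: [0.4564, 0.0877, 0.0407]
eef_rot: [1.216, 1.204, -1.216]
force: [-0.6, -0.3, -2.1]
opening: 0.0603
```

Request:
play_rows(steps=[[[0,0,-0.3],[0,0,0],0.4],[[0,0,-0.6],[0,0,0],0.4],[[0,0,-0.9],[0,0,0],0.4],[[0,0,-1.1],[0,0,0],0.4],[[0,0,-1.3],[0,0,0],0.4],[[0,0,-1.3],[0,0,0],0.4],[[0,0,-1.3],[0,0,0],0.4],[[0,0,-1.3],[0,0,0],0.4],[[0,0,-1.3],[0,0,0],0.4],[[0,0,-1.3],[0,0,0],0.4]])

```text
t: 13.8
ee_pos: [0.4564, 0.0877, 0.0394]
eef_rot: [1.216, 1.204, -1.216]
force: [0.9, 0.2, -2.2]
opening: 0.0603
```

Request:
play_rows(steps=[[[0,0,-0.3],[0,0,0],0.4],[[0,0,-0.6],[0,0,0],0.4],[[0,0,-0.9],[0,0,0],0.4],[[0,0,-1.2],[0,0,0],0.4],[[0,0,-1.5],[0,0,0],0.4],[[0,0,-1.5],[0,0,0],0.4],[[0,0,-1.5],[0,0,0],0.4],[[0,0,-1.5],[0,0,0],0.4],[[0,0,-1.5],[0,0,0],0.4],[[0,0,-1.5],[0,0,0],0.4]])

```text
t: 14.63
ee_pos: [0.4565, 0.0877, 0.0391]
eef_rot: [1.216, 1.205, -1.217]
force: [-5.3, 0.1, 9.3]
opening: 0.0603
```

Request:
play_rows(steps=[[[0,0,0.2],[0,0,0],0.4],[[0,0,0.2],[0,0,0],0.5],[[0,0,0.2],[0,0,0],0.66],[[0,0,0.2],[0,0,0],0.75],[[0,0,0.2],[0,0,0],0.9],[[0,0,0.2],[0,0,0],0.9],[[0,0,10],[0,0,0],0.9],[[0,0,45],[0,0,0],0.9],[[0,0,85],[0,0,0],0.9],[[0,0,125],[0,0,0],0.9]])

```text
t: 15.47
ee_pos: [0.4557, 0.0878, 0.1656]
eef_rot: [1.215, 1.206, -1.218]
force: [1.4, -1.1, -0.3]
opening: 0.0848
```

Request:
play_rows(steps=[[[0,0,40],[0,0,0],0.9],[[0,0,80],[0,0,0],0.9],[[0,0,120],[0,0,0],0.9],[[0,0,160],[0,0,0],0.9],[[0,0,190],[0,0,0],0.9],[[0,0,200],[0,0,0],1],[[0,0,200],[0,0,0],1],[[0,0,200],[0,0,0],1],[[0,0,200],[0,0,0],1],[[0,0,200],[0,0,0],1]])

```text
t: 16.3
ee_pos: [0.4548, 0.0878, 0.363]
eef_rot: [1.213, 1.21, -1.221]
force: [-0.4, 0.6, -0.8]
opening: 0.0938
```

```bash
cat > brg.py <<'E'
from look import *
s=observe();a=R.from_rotvec(s["eef_rot"]);print("tcp",s["ee_pos"],s["opening"],s["force"],s["qpos"])
for c in("wrist","scene","top"):
    w=snapshot(c);P=wcloud(w,s) if c=="wrist" else cloud(w);np.savez(f"/tmp/{c}5.npz",**w,P=P)
    q=P.reshape(-1,3);q=q[~np.isnan(q[:,0])]
    k=q[(abs(q[:,0]-.457)<.05)&(abs(q[:,1]-.0875)<.05)&(q[:,2]>.038)&(q[:,2]<.075)]
    if len(k)<40: print(c,len(k));continue
    c0,n,m=plane(k);g=k[m];print(c,len(k),len(g),"plane",c0,n,cv2.minEnclosingCircle((g[:,:2]*1000).astype(np.float32)))
print(((np.array([.4613,-.2996,.052])-s["ee_pos"])*1000).round(1))
E
python3 brg.py
```

```text
tcp [0.4548 0.0878 0.363 ] 0.09384921766815954 [-0.3699  0.6214 -0.8305] [-0.0547 -0.2897  1.8212 -0.0003  1.6166 -0.0452]
wrist 1439 922 plane [0.456  0.0881 0.0468] [-0.0047 -0.0094  0.9999] ((455.60723876953125, 87.37115478515625), 31.353729248046875)
scene 531 260 plane [0.4554 0.0887 0.0465] [0.0208 0.0047 0.9998] ((457.5944519042969, 89.20869445800781), 31.885526657104492)
top 483 165 plane [0.4551 0.0883 0.046 ] [-0.0136  0.032   0.9994] ((455.9664306640625, 88.52546691894531), 30.537799835205078)
[   6.5 -387.4 -311. ]
```

Request:
play_rows(steps=[[[1,-38,0],[0,0,0],1],[[2,-77,0],[0,0,0],1],[[3,-116,0],[0,0,0],1],[[4,-155,0],[3,0,0],1],[[5,-194,0],[8,0,0],1],[[6,-233,-10],[14,0,1],1],[[7,-272,-20],[20,0,1],1],[[8,-311,-40],[26,0,2],1],[[8,-345,-60],[31,0,2],1],[[8,-380,-75],[35,0,2],1]])

```text
t: 17.28
ee_pos: [0.4621, -0.2945, 0.2865]
eef_rot: [1.623, 1.665, -0.839]
force: [1.6, 0.8, 0.8]
opening: 0.0941
```

Run:
```python
from look import *
s=observe();a=R.from_rotvec(s["eef_rot"]);print("tcp",s["ee_pos"],s["opening"],s["qpos"])
n=np.array([.016,-.573,.819]);n/=np.linalg.norm(n);e=np.cross(n,[1,.028,0]);ex=np.cross(e,n)
cc=np.array([.4613,-.2996,.052]);c=cc+.016*n
w=snapshot("wrist");q=wcloud(w,s).reshape(-1,3);q=q[~np.isnan(q[:,0])]
t=q[(np.linalg.norm(q-c,axis=1)<.042)&(abs((q-c)@n)<.006)];c0,nn,m=plane(t);t=t[m]
u=np.stack([(t-c)@ex,(t-c)@e],1);(x,y),r=cv2.minEnclosingCircle((u*1000).astype(np.float32));h=np.median((t-c)@n)
cn=cc+ex*x/1000+e*y/1000+h*n;print(len(t),nn,x,y,r,h,"cc2",cn)
for d in(.1,.05,.012):print(d,((cn+d*n-s["ee_pos"])*1000).round(1),deg(a,Rt(-n,[1,.028,0])))
```

```text
tcp [ 0.4621 -0.2945  0.2865] 0.09409188576051393 [-0.9427  0.2243  1.5446  0.3518  1.8824 -0.9472]
802 [ 0.0095 -0.5816  0.8134] -0.2813837230205536 1.0622186660766602 30.847858428955078 9.138275779065653e-05 cc2 [ 0.461  -0.2988  0.0527]
0.1 [   0.5  -61.6 -151.9] [-0.4 -0.   0.2]
0.05 [  -0.3  -32.9 -192.8] [-0.4 -0.   0.2]
0.012 [  -0.9  -11.1 -224. ] [-0.4 -0.   0.2]
```

Request:
play_rows(steps=[[[0,-20,-30],[0,0,0],1],[[0,-40,-65],[0,0,0],1],[[0.5,-61,-95],[0,0,0],1],[[0.5,-64,-130],[0,0,0],1],[[0.5,-61.6,-151.9],[-0.4,0,0.2],1],[[0,-48,-172],[-0.4,0,0.2],1],[[-0.3,-33,-193],[-0.4,0,0.2],1],[[-0.6,-20,-211],[-0.4,0,0.2],1],[[-0.9,-12,-223],[-0.4,0,0.2],1],[[-0.9,-11.1,-224],[-0.4,0,0.2],1]])

```text
t: 18.17
ee_pos: [0.4582, -0.3076, 0.0507]
eef_rot: [1.628, 1.678, -0.847]
force: [0.6, -0.8, -0.3]
opening: 0.0941
```

Run:
```python
from look import *
s=observe();a=R.from_rotvec(s["eef_rot"]);print("tcp",s["ee_pos"],s["force"])
n=np.array([.016,-.573,.819]);cn=np.array([.461,-.2988,.0527])
print(((cn+.011*n-s["ee_pos"])*1000).round(1),deg(a,Rt(-n,[1,.028,0])))
```

```text
tcp [ 0.4582 -0.3076  0.0507] [ 0.612  -0.8399 -0.2938]
[ 2.9  2.5 11. ] [-0.8 -0.8  0.3]
```

Request:
play_rows(steps=[[[2.9,2.5,11],[-0.8,-0.8,0.3],1],[[2.9,2.5,11],[-0.8,-0.8,0.3],1],[[2.9,2.5,11],[-0.8,-0.8,0.3],1],[[2.9,2.5,11],[-0.8,-0.8,0.3],1],[[2.9,2.5,11],[-0.8,-0.8,0.3],0.85],[[2.9,2.5,11],[-0.8,-0.8,0.3],0.75],[[2.9,2.5,11],[-0.8,-0.8,0.3],0.68],[[2.9,2.5,11],[-0.8,-0.8,0.3],0.6],[[2.9,2.5,11],[-0.8,-0.8,0.3],0.5],[[2.9,2.5,11],[-0.8,-0.8,0.3],0.4]])

```text
t: 19.0
ee_pos: [0.4612, -0.305, 0.0617]
eef_rot: [1.616, 1.663, -0.84]
force: [0.2, 0.1, 0.7]
opening: 0.0598
```

Run:
```python
from look import *
s=observe();a=R.from_rotvec(s["eef_rot"]);print("tcp",s["ee_pos"],s["force"],s["opening"])
n=np.array([.016,-.573,.819]);cn=np.array([.461,-.2988,.0527])
print(((cn+.011*n-s["ee_pos"])*1000).round(1),deg(a,Rt(-n,[1,.028,0])))
```

```text
tcp [ 0.4612 -0.305   0.0617] [0.2334 0.1462 0.738 ] 0.059805746768289036
[-0.  -0.1 -0. ] [-0.  0. -0.]
```

Request:
play_rows(steps=[[[0,0,0],[0,0,0],0.4],[[0,-3,4],[0,0,0],0.4],[[0,-10,14],[0,0,0],0.4],[[0,-24,34],[0,0,0],0.4],[[0,-40,65],[0,0,0],0.4],[[0,-40,105],[0,0,0],0.4],[[0,-40,145],[-3,0,0],0.4],[[0,-40,185],[-8,0,0],0.4],[[0,-35,220],[-14,0,0],0.4],[[0,-20,250],[-20,0,0],0.4]])

```text
t: 19.83
ee_pos: [0.4611, -0.3275, 0.3159]
eef_rot: [1.371, 1.411, -1.069]
force: [1.0, 0.4, -1.8]
opening: 0.0604
```

Run:
```python
from look import *
s=observe();a=R.from_rotvec(s["eef_rot"]);print("tcp",s["ee_pos"],s["opening"],s["force"])
w=snapshot("wrist");q=wcloud(w,s).reshape(-1,3);q=q[~np.isnan(q[:,0])]
t=(q-s["ee_pos"])@a.as_matrix();t=t[(abs(t[:,1])<.029)&(abs(t[:,2])<.05)&(t[:,0]>-.04)&(t[:,0]<.03)]
c,n,m=plane(t);g=t[m];print(len(t),"plane tool",c,n*np.sign(n[0]),m.mean(),"z",np.percentile(g[:,2],[0,1,99,100]))
print(deg(a,Rt([0,0,-1],[1,-.009,0])),((np.array([.4563,.0880,.355])-s["ee_pos"])*1000).round(1))
```

```text
tcp [ 0.4611 -0.3275  0.3159] 0.06038817888961345 [ 0.9902  0.4082 -1.7526]
10788 plane tool [-0.0051 -0.0003  0.0002] [ 1.     -0.0003 -0.0035] 0.6376529477196885 z [-0.0288 -0.0277  0.0307  0.0328]
[-14.5  -0.5  -1.8] [ -4.8 415.5  39.1]
```

Request:
play_rows(steps=[[[0,20,30],[-2,0,0],0.4],[[-0.5,58,40],[-4,0,0],0.4],[[-1,98,45],[-7,0,-0.5],0.4],[[-1.5,138,45],[-10,0,-1],0.4],[[-2,178,45],[-13,-0.5,-1.5],0.4],[[-3,218,45],[-14.5,-0.5,-1.8],0.4],[[-4,258,45],[-14.5,-0.5,-1.8],0.4],[[-4.8,298,45],[-14.5,-0.5,-1.8],0.4],[[-4.8,338,45],[-14.5,-0.5,-1.8],0.4],[[-4.8,377,45],[-14.5,-0.5,-1.8],0.4]])

```text
t: 20.72
ee_pos: [0.458, 0.0553, 0.3705]
eef_rot: [1.206, 1.196, -1.209]
force: [-0.4, -0.2, -2.0]
opening: 0.06
```

Request:
play_rows(steps=[[[0,20,0],[0,0,0],0.4],[[0,40,0],[0,0,0],0.4],[[0,40,-20],[0,0,0],0.4],[[0,40,-60],[0,0,0],0.4],[[0,40,-100],[0,0,0],0.4],[[0,40,-135],[0,0,0],0.4],[[0,40,-160],[0,0,0],0.4],[[0,40,-170],[0,0,0],0.4],[[0,40,-170],[0,0,0],0.4],[[0,40,-170],[0,0,0],0.4]])

```text
t: 21.55
ee_pos: [0.4586, 0.0951, 0.2018]
eef_rot: [1.207, 1.195, -1.208]
force: [0.9, -0.3, -1.9]
opening: 0.0601
```

```bash
cat > st2.py <<'E'
from look import *
s=observe();a=R.from_rotvec(s["eef_rot"]);print("tcp",s["ee_pos"],s["opening"],s["force"])
print(deg(a,Rt([0,0,-1],[1,-.009,0])), ((np.array([.4563,.0895,.0468+.0109])-s["ee_pos"])*1000).round(1))
E
python3 st2.py
```

```text
tcp [0.4586 0.0951 0.2018] 0.06013051241251593 [ 0.9087 -0.2721 -1.8743]
[ 0.5  0.5 -0.4] [  -2.3   -5.6 -144.1]
```

Request:
play_rows(steps=[[[-1,-3,-20],[0.5,0.5,-0.4],0.4],[[-2.3,-5.6,-50],[0.5,0.5,-0.4],0.4],[[-2.3,-5.6,-85],[0.5,0.5,-0.4],0.4],[[-2.3,-5.6,-110],[0.5,0.5,-0.4],0.4],[[-2.3,-5.6,-127],[0.5,0.5,-0.4],0.4],[[-2.3,-5.6,-136],[0.5,0.5,-0.4],0.4],[[-2.3,-5.6,-138],[0.5,0.5,-0.4],0.4],[[-2.3,-5.6,-138],[0.5,0.5,-0.4],0.4],[[-2.3,-5.6,-138],[0.5,0.5,-0.4],0.4],[[-2.3,-5.6,-138],[0.5,0.5,-0.4],0.4]])

```text
t: 22.38
ee_pos: [0.458, 0.0895, 0.0657]
eef_rot: [1.216, 1.202, -1.213]
force: [-0.0, -0.4, -2.1]
opening: 0.0603
```

```bash
python3 st2.py
python3 - <<'E'
from look import *
w=snapshot("scene");np.savez("/tmp/scene6.npz",**w)
cv2.imwrite("pics/s6.png",cv2.resize(w["image"][220:360,180:340,::-1],(800,700),interpolation=2)[:600])
E
```

```text
tcp [0.458  0.0895 0.0657] 0.06025487874541836 [-0.024  -0.3757 -2.0975]
[ 0.1  0.2 -0. ] [-1.7  0.  -8. ]
```

View pics/s6.png

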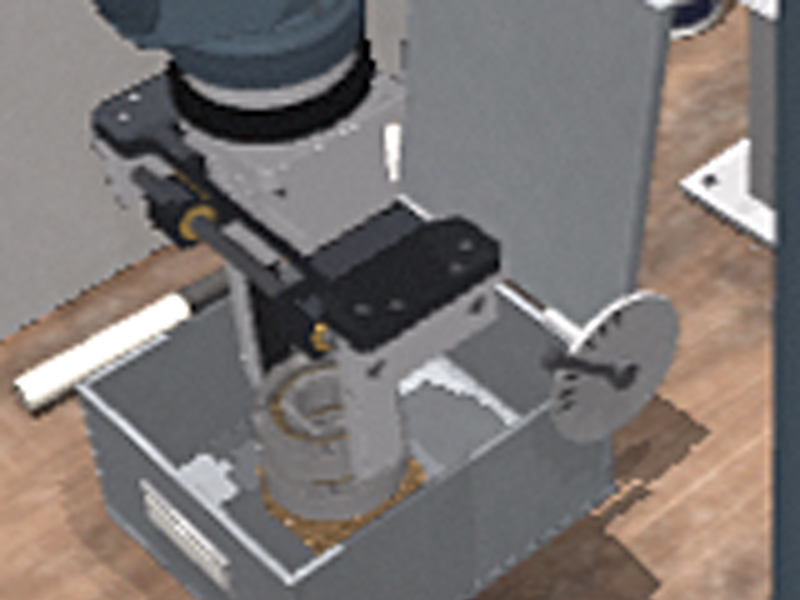

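Request:
play_rows(steps=[[[-0.8,0,-1.5],[0.1,0.2,0],0.4],[[-1.7,0,-3],[0.1,0.2,0],0.4],[[-1.7,0,-4.5],[0.1,0.2,0],0.4],[[-1.7,0,-6],[0.1,0.2,0],0.4],[[-1.7,0,-6.8],[0.1,0.2,0],0.4],[[-1.7,0,-7.2],[0.1,0.2,0],0.4],[[-1.7,0,-7.5],[0.1,0.2,0],0.4],[[-1.7,0,-7.5],[0.1,0.2,0],0.4],[[-1.7,0,-7.5],[0.1,0.2,0],0.4],[[-1.7,0,-7.5],[0.1,0.2,0],0.4]])

```text
t: 23.27
ee_pos: [0.4561, 0.0895, 0.0579]
eef_rot: [1.216, 1.206, -1.215]
force: [0.9, -1.7, -2.1]
opening: 0.0605
```

Request:
play_rows(steps=[[[0,0,-0.2],[0,0,0],0.4],[[0,0,-0.4],[0,0,0],0.4],[[0,0,-0.6],[0,0,0],0.4],[[0,0,-0.8],[0,0,0],0.4],[[0,0,-1],[0,0,0],0.4],[[0,0,-1],[0,0,0],0.4],[[0,0,-1],[0,0,0],0.4],[[0,0,-1],[0,0,0],0.4],[[0,0,-1],[0,0,0],0.4],[[0,0,-1],[0,0,0],0.4]])

```text
t: 24.1
ee_pos: [0.4562, 0.0895, 0.0577]
eef_rot: [1.215, 1.206, -1.216]
force: [-3.8, -0.5, 6.9]
opening: 0.0605
```

Request:
play_rows(steps=[[[0,0,0.1],[0,0,0],0.4],[[0,0,0.1],[0,0,0],0.5],[[0,0,0.1],[0,0,0],0.66],[[0,0,0.1],[0,0,0],0.75],[[0,0,0.1],[0,0,0],0.9],[[0,0,0.1],[0,0,0],0.9],[[0,0,10],[0,0,0],0.9],[[0,0,45],[0,0,0],0.9],[[0,0,85],[0,0,0],0.9],[[0,0,125],[0,0,0],0.9]])

```text
t: 24.93
ee_pos: [0.4554, 0.0895, 0.1844]
eef_rot: [1.215, 1.207, -1.216]
force: [1.3, -0.1, 1.0]
opening: 0.0845
```

Request:
play_rows(steps=[[[0,0,40],[0,0,0],0.9],[[0,0,80],[0,0,0],0.9],[[0,0,120],[0,0,0],0.9],[[0,0,160],[0,0,0],0.9],[[0,0,180],[0,0,0],0.8],[[0,0,180],[0,0,0],0.5],[[0,0,180],[0,0,0],0.5],[[0,0,180],[0,0,0],0.5],[[0,0,180],[0,0,0],0.5],[[0,0,180],[0,0,0],0.5]])

```text
t: 25.77
ee_pos: [0.4547, 0.0896, 0.3624]
eef_rot: [1.213, 1.21, -1.219]
force: [-0.8, 0.0, 0.8]
opening: 0.0487
```

```bash
sed -i 's/>.038)/>.054)/' brg.py; python3 brg.py
python3 - <<'E'
from look import *
w=dict(np.load("/tmp/wrist5.npz"));s=observe();a=R.from_rotvec(s["eef_rot"])
c=cv2.resize(w["image"][100:340,150:450,::-1],(800,600)[:2],interpolation=2)
cv2.imwrite("pics/w7.png",c)
for t in(100,):
  for sg in(1,-1):
    p,b=coverpose(t,.24,sg);print(sg,((p-s["ee_pos"])*1000).round(1),deg(a,b))
E
```

```text
tcp [0.4547 0.0896 0.3624] 0.0486837408831922 [-0.7634  0.0039  0.7949] [-0.0513 -0.2896  1.8221  0.0006  1.6148 -0.0431]
wrist 1539 989 plane [0.4549 0.0871 0.0627] [-0.002  0.002  1.   ] ((455.11083984375, 87.464111328125), 31.311201095581055)
scene 543 260 plane [0.455  0.0896 0.0631] [-0.0136  0.0198  0.9997] ((456.4091796875, 89.52120971679688), 31.304166793823242)
top 494 173 plane [0.4557 0.0882 0.0602] [-0.022   0.0014  0.9998] ((456.07891845703125, 87.58902740478516), 30.48884391784668)
[   6.6 -389.2 -310.4]
1 [   1.5 -140.6  -48. ] [  7.7   7.6 -89.8]
-1 [   1.5 -140.6  -48. ] [ 7.9 -8.1 89.7]
```

View pics/w7.png

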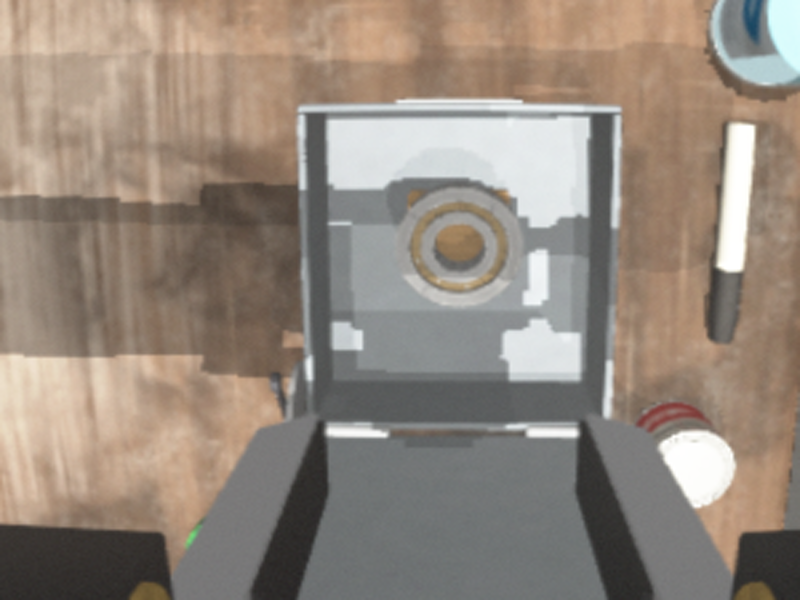

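```bash
cat > rect.py <<'E'
from look import *
def rectify(w,x0,y0=-.05,y1=.13,z0=.03,z1=.21,res=.0003):
    K=w["camera_matrix"];C=np.linalg.inv(w["cam_to_world"])
    ny=int((y1-y0)/res);nz=int((z1-z0)/res);zz,yy=np.mgrid[:nz,:ny];Y=y1-yy*res;Z=z1-zz*res   # +y on the left, as seen from robot
    X=np.stack([np.full_like(Y,x0),Y,Z],-1)@C[:3,:3].T+C[:3,3]
    u=X[...,0]/X[...,2]*K[0,0]+K[0,2];v=X[...,1]/X[...,2]*K[1,1]+K[1,2]
    return cv2.remap(w["image"][:,:,::-1].copy(),u.astype(np.float32),v.astype(np.float32),cv2.INTER_CUBIC),Y,Z
E
python3 - <<'E'
from rect import *
A=[]
for i in range(4): A.append(rectify(snapshot("scene"),.374)[0].astype(float))
_,Y,Z=rectify(snapshot("scene"),.374)
im=np.mean(A,0);np.save("/tmp/rect.npy",im);g=im.max(-1)
k=(np.hypot(Y+.0035,Z-.08)<.065)
for th in(60,75,90):
    m=k&(g<th)&(Y>-.015)&(Z>.07);m=cv2.connectedComponents(m.astype(np.uint8));lab=m[1]
    i=1+np.argmax(np.bincount(lab.ravel())[1:]);q=np.stack([Y[lab==i],Z[lab==i]],1);c=q.mean(0);d=np.linalg.svd(q-c,full_matrices=False)[2][0];d*=np.sign(d[0])
    t=(q-c)@d;l=[(q[(abs(t-b)<.003)].mean(0)) for b in np.arange(t.min()+.005,t.max()-.004,.006)];l=np.array(l)
    print(th,len(q),c,np.degrees(np.arctan2(d[1],d[0])),t.min(),t.max(),"angle mid",[np.degrees(np.arctan2(*(l[-1]-l[0])[::-1])).round(1)]);print(l.round(4).tolist())
cv2.imwrite("pics/r.png",cv2.resize(im[150:520,150:].astype(np.uint8),None,fx=1.6,fy=1.6))
E
```

```text
60 1646 [0.0191 0.1023] 42.486996893918146 -0.024394753232499695 0.02167733895814325 angle mid [np.float64(42.6)]
[[0.0048, 0.089], [0.0092, 0.0936], [0.0136, 0.0972], [0.0177, 0.1016], [0.0223, 0.1059], [0.0268, 0.1096], [0.0316, 0.1136]]
75 3966 [0.0123 0.0952] 44.24217494627009 -0.029247272670933498 0.03480538669055453 angle mid [np.float64(42.9)]
[[-0.0051, 0.0784], [-0.0003, 0.0809], [0.0038, 0.0866], [0.0071, 0.0915], [0.0115, 0.0956], [0.016, 0.0995], [0.0202, 0.104], [0.0245, 0.108], [0.0293, 0.1121], [0.0342, 0.1149]]
90 5274 [0.0129 0.0957] 43.95630202897985 -0.031107596776076583 0.03740354663418024 angle mid [np.float64(42.9)]
[[-0.0058, 0.0776], [-0.0012, 0.0808], [0.0033, 0.0855], [0.0064, 0.0906], [0.0108, 0.0949], [0.0153, 0.0988], [0.0195, 0.1031], [0.0237, 0.1073], [0.0284, 0.1113], [0.0336, 0.1143]]
```

View pics/r.png

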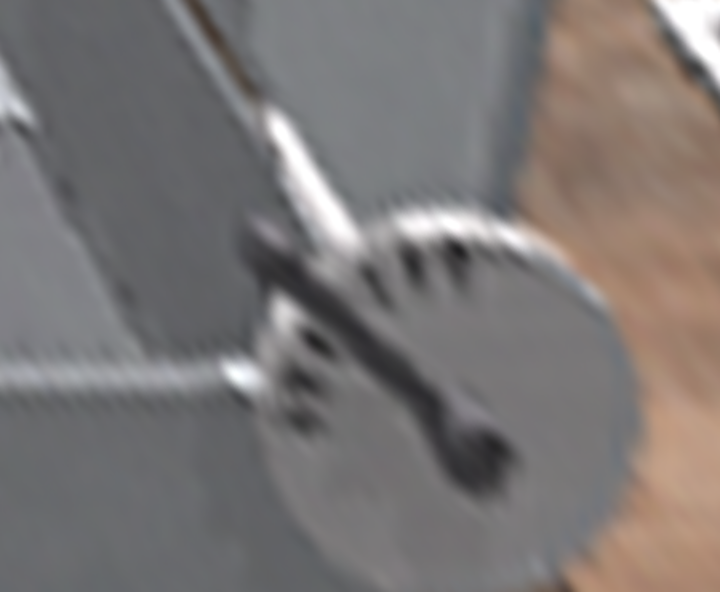

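Request:
play_rows(steps=[[[0,-10,0],[0.6,0.6,-7],0.5],[[0,-25,0],[1.2,1.2,-14],0.5],[[0,-40,0],[1.8,1.8,-21],0.5],[[0,-55,0],[2.4,2.4,-28],0.5],[[0,-70,0],[3,3,-35],0.5],[[0,-85,0],[3.6,3.6,-42],0.5],[[0,-100,0],[4.2,4.2,-49],0.5],[[0,-115,0],[4.8,4.8,-56],0.5],[[1,-130,0],[5.4,5.4,-63],0.5],[[1.5,-140.6,0],[6,6,-70],0.5]])

```text
t: 27.0
ee_pos: [0.4569, -0.0522, 0.3643]
eef_rot: [2.097, 0.503, -2.098]
force: [0.1, 0.1, 0.3]
opening: 0.0469
```

```bash
cat > cv.py <<'E'
from look import *
import sys
s=observe();a=R.from_rotvec(s["eef_rot"]);print("tcp",s["ee_pos"],s["opening"],s["force"],s["qpos"])
x=a.as_matrix()[:,0];print("elev",np.degrees(np.arctan2(-x[2],-x[1])))
for t,r in [tuple(map(float,v.split(","))) for v in sys.argv[1:]]:
    p,b=coverpose(t,r,1);print(t,r,((p-s["ee_pos"])*1000).round(1).tolist(),deg(a,b).tolist())
E
python3 cv.py 100,.25 100,.15
```

```text
tcp [ 0.4569 -0.0522  0.3643] 0.04689034205821046 [0.0915 0.1174 0.3448] [-0.4322 -0.2711  1.8088  0.1178  1.6836  0.8153]
elev 98.01888889939978
100.0 0.25 [-0.4, -0.7, -39.1] [1.7, 1.6, -19.4]
100.0 0.15 [-0.2, 16.7, -137.6] [1.7, 1.6, -19.4]
```

Request:
play_rows(steps=[[[0,0,-10],[0.6,0.6,-7],0.5],[[0,0,-20],[1.2,1.2,-14],0.5],[[0,-0.5,-30],[1.7,1.6,-19.4],0.5],[[-0.4,-0.7,-39],[1.7,1.6,-19.4],0.5],[[-0.4,-0.7,-39],[1.7,1.6,-19.4],0.5],[[-0.3,4,-65],[1.7,1.6,-19.4],0.5],[[-0.2,9,-95],[1.7,1.6,-19.4],0.5],[[-0.2,14,-123],[1.7,1.6,-19.4],0.5],[[-0.2,16.7,-137.6],[1.7,1.6,-19.4],0.5],[[-0.2,16.7,-137.6],[1.7,1.6,-19.4],0.5]], grip_force=12)

```text
t: 27.83
ee_pos: [0.4548, -0.0341, 0.2233]
eef_rot: [-2.121, -0.181, 2.132]
force: [-0.6, 0.1, -1.5]
opening: 0.0472
```

```bash
python3 cv.py 100,.15
```

```text
tcp [ 0.4548 -0.0341  0.2233] 0.04722107843122079 [-0.63    0.1322 -1.4882] [-0.4218 -0.2134  2.0168  0.1606  1.417   1.124 ]
elev 100.09453977457378
100.0 0.15 [1.9, -1.4, 3.3] [-0.1, -0.3, -0.2]
```

Request:
play_rows(steps=[[[2,-1.4,3],[0,-0.3,-0.2],0.5],[[2,-1.4,3],[0,-0.3,-0.2],0.4],[[2,-1.4,3],[0,-0.3,-0.2],0.3],[[2,-1.4,3],[0,-0.3,-0.2],0.2],[[2,-1.4,3],[0,-0.3,-0.2],0.1],[[2,-1.4,3],[0,-0.3,-0.2],0],[[2,-1.4,3],[0,-0.3,-0.2],0],[[2,-1.4,3],[0,-0.3,-0.2],0],[[2,-1.4,3],[0,-0.3,-0.2],0],[[2,-1.4,3],[0,-0.3,-0.2],0]])

```text
t: 28.67
ee_pos: [0.457, -0.0361, 0.2268]
eef_rot: [-2.127, -0.177, 2.125]
force: [-0.6, -3.3, 1.7]
opening: 0.01
```

```bash
python3 cv.py 95,.15 89.5,.15 84,.15 78.5,.15 73,.15 67.5,.15 62,.15 57,.15 53,.15 50,.15
```

```text
tcp [ 0.457  -0.0361  0.2268] 0.009998487391675694 [-0.6348 -3.2787  1.7349] [-0.4246 -0.2146  2.0114  0.1617  1.4176  1.1247]
elev 100.0050976607143
95.0 0.15 [-0.2, 13.5, 2.1] [-5.0, 0.1, -0.0]
89.5 0.15 [-0.1, 27.9, 3.3] [-10.5, 0.1, -0.0]
84.0 0.15 [0.0, 42.3, 3.0] [-16.0, 0.2, -0.0]
78.5 0.15 [0.2, 56.6, 1.4] [-21.5, 0.2, -0.0]
73.0 0.15 [0.3, 70.7, -1.6] [-27.0, 0.3, -0.0]
67.5 0.15 [0.4, 84.4, -5.9] [-32.5, 0.3, -0.0]
62.0 0.15 [0.5, 97.7, -11.5] [-38.0, 0.4, -0.0]
57.0 0.15 [0.6, 109.2, -17.7] [-43.0, 0.4, -0.0]
53.0 0.15 [0.7, 118.0, -23.4] [-47.0, 0.4, -0.0]
50.0 0.15 [0.8, 124.4, -28.0] [-50.0, 0.5, -0.0]
```

Request:
play_rows(steps=[[[-0.2,13.5,2.1],[-5,0,0],0],[[-0.1,27.9,3.3],[-10.5,0,0],0],[[0,42.3,3],[-16,0,0],0],[[0.2,56.6,1.4],[-21.5,0,0],0],[[0.3,70.7,-1.6],[-27,0,0],0],[[0.4,84.4,-5.9],[-32.5,0.3,0],0],[[0.5,97.7,-11.5],[-38,0.4,0],0],[[0.6,109.2,-17.7],[-43,0.4,0],0],[[0.7,118,-23.4],[-47,0.4,0],0],[[0.7,118,-23.4],[-47,0.4,0],0]])

```text
t: 29.5
ee_pos: [0.4572, 0.0838, 0.2008]
eef_rot: [1.845, -0.625, -1.853]
force: [4.2, -1.4, -5.2]
opening: 0.0105
```

```bash
python3 cv.py 51,.15 48,.15 46,.15 44,.15 43.7,.15
```

```text
tcp [0.4572 0.0838 0.2008] 0.010522011830215176 [ 4.2236 -1.4299 -5.2335] [ 0.2753  0.0181  1.9441 -0.6274  1.4224  2.0224]
elev 52.79710645903134
51.0 0.15 [0.6, 2.4, -0.4] [-1.8, -0.2, -0.3]
48.0 0.15 [0.7, 8.6, -5.3] [-4.8, -0.1, -0.3]
46.0 0.15 [0.7, 12.6, -8.7] [-6.8, -0.1, -0.3]
44.0 0.15 [0.8, 16.4, -12.2] [-8.8, -0.1, -0.3]
43.7 0.15 [0.8, 17.0, -12.8] [-9.1, -0.1, -0.3]
```

Request:
play_rows(steps=[[[0.6,2.4,-0.8],[-1.8,-0.2,-0.3],0],[[0.7,5.5,-3],[-3.3,-0.2,-0.3],0],[[0.7,8.6,-5.3],[-4.8,-0.1,-0.3],0],[[0.7,12.6,-8.7],[-6.8,-0.1,-0.3],0],[[0.8,14.5,-10.5],[-7.8,-0.1,-0.3],0],[[0.8,16.4,-12.2],[-8.8,-0.1,-0.3],0],[[0.8,16.4,-12.2],[-8.8,-0.1,-0.3],0],[[0.8,16.4,-12.2],[-8.8,-0.1,-0.3],0],[[0.8,16.4,-12.2],[-8.8,-0.1,-0.3],0],[[0.8,16.4,-12.2],[-8.8,-0.1,-0.3],0]])

```text
t: 30.33
ee_pos: [0.4573, 0.0997, 0.1876]
eef_rot: [1.746, -0.751, -1.757]
force: [2.2, -5.3, -6.3]
opening: 0.0103
```

```bash
python3 cv.py 43.7,.15 43.7,.25
cat > ang.py <<'E'
from rect import *
A=[]
for c in("top","scene"):
    w=snapshot(c);P=cloud(w).reshape(-1,3);g=P[(abs(P[:,0]-.457)<.07)&(P[:,1]>.0)&(P[:,1]<.118)]
    h=np.tan(np.radians(44))*(g[:,1]+.0035)+.08;g=g[(abs(g[:,2]-h-.015)<.02)]
    c0,n,m=plane(g);print(c,len(g),m.mean(),c0,n,"ang",np.degrees(np.arctan2(-n[1],n[2])))
for i in range(3):
    w=snapshot("scene");A.append(rectify(w,.374)[0].astype(float))
_,Y,Z=rectify(w,.374);im=np.mean(A,0);g=im.max(-1);k=np.hypot(Y+.0035,Z-.08)<.065
for th in(60,75):
    lab=cv2.connectedComponents((k&(g<th)&(Y>-.015)&(Z>.07)).astype(np.uint8))[1];i=1+np.argmax(np.bincount(lab.ravel())[1:])
    q=np.stack([Y[lab==i],Z[lab==i]],1);r=np.hypot(q[:,0]+.005,q[:,1]-.079);q=q[(r>.015)&(r<.045)];c=q.mean(0);d=np.linalg.svd(q-c,full_matrices=False)[2][0];print("pointer",th,len(q),np.degrees(np.arctan(d[1]/d[0])))
im2=rectify(w,.383)[0]
cv2.imwrite("pics/r2.png",np.hstack([cv2.resize(im.astype(np.uint8),(400,400)),cv2.resize(im2,(400,400))]))
E
python3 ang.py
```

```text
tcp [0.4573 0.0997 0.1876] 0.010251153113728121 [ 2.177  -5.266  -6.3137] [ 0.3595  0.1317  1.9056 -0.7366  1.491   2.1507]
elev 44.057209622425
43.7 0.15 [0.6, 1.1, 0.3] [-0.4, -0.1, 0.1]
43.7 0.25 [1.3, 73.4, 69.4] [-0.4, -0.1, 0.1]
top 4158 0.5194805194805194 [0.4564 0.0585 0.156 ] [-0.0026 -0.6895  0.7243] ang 43.59217315803185
scene 1130 0.815929203539823 [0.444 0.056 0.154] [-0.0071 -0.687   0.7266] ang 43.392766584479084
pointer 60 937 42.99592483390122
pointer 75 1415 43.49143756705538
```

View pics/r2.png

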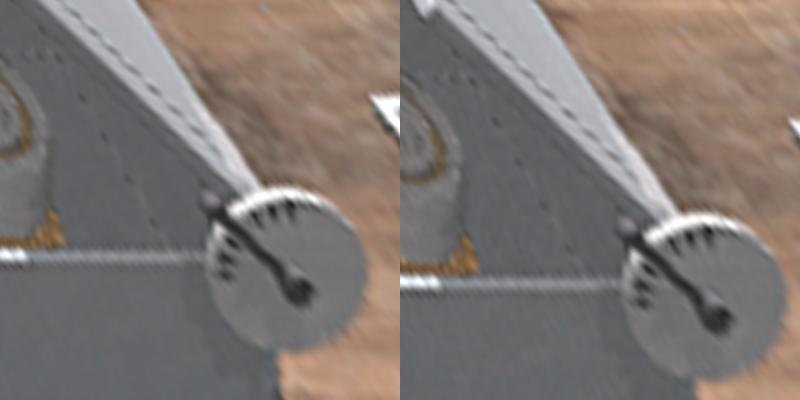

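Request:
play_rows(steps=[[[0,0,0],[0,0,0],0.1],[[0,0,0],[0,0,0],0.2],[[0,0,0],[0,0,0],0.4],[[0,0,0],[0,0,0],0.5],[[0,0,0],[0,0,0],0.5],[[0,0,0],[0,0,0],0.5],[[0,12,11],[0,0,0],0.5],[[0,38,36],[0,0,0],0.5],[[0,64,61],[0,0,0],0.5],[[0,90,85],[0,0,0],0.5]])

```text
t: 31.42
ee_pos: [0.457, 0.1906, 0.2738]
eef_rot: [1.746, -0.751, -1.758]
force: [0.5, 0.7, -0.6]
opening: 0.0469
```

Request:
play_rows(steps=[[[0,10,20],[0,0,0],0.5],[[0,15,50],[0,0,0],0.5],[[0,15,70],[0,0,0],0.5],[[0,15,80],[0,0,0],0.5],[[0,15,80],[0,0,0],0.5],[[0,15,80],[0,0,0],0.5],[[0,15,80],[0,0,0],0.5],[[0,15,80],[0,0,0],0.5],[[0,15,80],[0,0,0],0.5],[[0,15,80],[0,0,0],0.5]])

```text
t: 32.25
ee_pos: [0.4568, 0.2053, 0.3528]
eef_rot: [1.744, -0.751, -1.759]
force: [-0.7, 0.2, -0.8]
opening: 0.0469
```

```bash
python3 ang.py
python3 - <<'E'
from look import *
s=observe();print(s["t"],s["ee_pos"],s["force"])
w=snapshot("scene");cv2.imwrite("pics/f.png",cv2.resize(w["image"][180:400,150:450,::-1],(800,587)))
E
```

```text
top 4154 0.5536831969186327 [0.456  0.06   0.1569] [-0.0059 -0.6843  0.7292] ang 43.18289773635467
scene 1272 0.8977987421383647 [0.4513 0.0639 0.1614] [-0.0065 -0.6852  0.7283] ang 43.251523480783156
pointer 60 856 43.180457017281896
pointer 75 1358 43.41690803454776
32.5 [0.457  0.2056 0.3537] [-0.0991 -0.3166 -0.8895]
```

View pics/f.png

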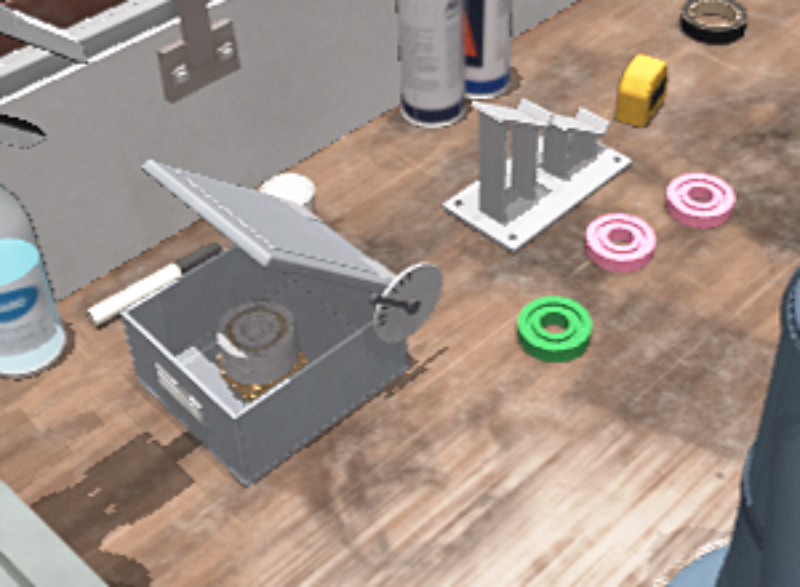

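The final view shows the two bearings stacked on the cards at (257,340) and the cover parallel to the pointer (43.2° against 43.2–43.4°). The rack is empty, the bystanders are in place and the arm is clear of everything.

```bash
python3 -c "
from rig import *
print(finish_job())"
```

```text
the job is handed in; nothing more can be done
None
```

The job is done and handed in at about 32.5 s of the 72 s allowed.

**What I did:** I gripped the cover at its free edge and folded it back to about 100°. I laid the two grey bearings from the rack one on the other on the middle of the cards, lowering each until it touched. I then folded the cover down to the pointer's angle, let go and moved the arm clear.

**Last checks:**
- **Stack:** it measured level in the closest view, within about 2 mm of the middle of the cards. Its top was at 62.7 mm in the wrist camera and 63.1 mm in the scene camera. The top camera gave 60.2 mm, which I put down to depth noise.
- **Cover and pointer:** after release the cover read 43.2° (top camera) and 43.3° (scene camera), and the pointer 43.2–43.4°. Earlier pointer readings ranged from 42.5° to 45°, so the match is certain only to about 1–2°.
- **Pointer and bench:** the pointer and the other things on the bench look unmoved in the pictures; I did not measure their positions again.
- **Forces:** the highest reading I saw was about 11 N, while setting down the first bearing. I could only read forces at the end of each move.

I viewed 11 pictures, one over the budget.

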